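# Check a die bar and make up its punch kit

### The job

Make up a press-tool kit at the tool store counter. First seat the die bar flat in the pocket of the grey checking nest and press the red knob of its sprung gauge until the brass foot rests on the bar, holding it there about a second; then let the gauge spring back up, take the bar out and lay it flat in the open bay of the green kit tray. Plug every loose black-headed punch on the counter fully home into a socket of the tray's aluminium block, one to a socket, and leave everything else on the counter where it is.

Things in the scene. Friction and masses are not known exactly. Their poses are not given: they have to be found in the camera images.
- bar_center (a point): die bar: plain aluminium block 40 (x) x 140 (y) x 26 (z) mm with two brass bushes on top, about 0.3 kg, loose on the counter; 1.5 mm chamfer below. This point is its centre, 13 mm above its underside; y along its length, z up. Either way round is right. It goes in the nest and later in the tray's bay
- nest_floor (a point): centre of the pocket floor of the fixed grey checking nest, 14 mm above the counter. Plate 90 (x) x 190 (y) mm, top 22 mm above the counter; pocket 42 x 142 mm, 8 mm deep, long side along y. A seated bar's centre is 13 mm above this point. The gauge foot overhangs the +y end: grip the bar in its -y half and bring it in and out sideways along x under the raised foot. May stand left or right
- gauge_post (a point): top of the dark post (30 x 22 mm) at the nest's +y end that carries the gauge in a bracket; 107 mm above the counter, 84 mm along the nest's y from the pocket's centre. The bracket (26 mm wide) reaches from it out over the foot
- gauge (a joint): slide of the gauge, in m: 0 = raised, grows as the foot goes down; 0.045 = foot on the top of a correctly seated bar; 0.052 = end of travel. The spring pushes it up with 1.4 N at the top and 4.6 N at the bar; it returns to 0 by itself when let go
- gauge_knob (a point): centre of the top face of the gauge's red knob (26 mm across, 12 mm thick), 165 mm above the counter when raised. It goes down with the gauge. The brass foot (16 mm across) is straight below it, at y = +52 mm from the pocket's centre; its underside is 85 mm above the counter when raised
- bay (a point): centre of the floor of the tray's empty bay, 4 mm above the counter. The fixed green kit tray is 200 (x) x 240 (y) mm with walls 22 mm high above the counter, 4 mm thick; the bay is 110 (x) x 232 (y) mm, on the -x side of the tray. A bar lying flat here has its centre 13 mm above this point
- socket0 (a point): square socket 1 of 4 (all alike) in the aluminium block of the kit tray: hole 35.4 mm square, 19 mm deep, sides along x and y. This point is the centre of its mouth, on the block's top face, 28 mm above the counter. Sockets stand 56 mm apart in a row along the tray's y; the block is 75 mm wide in x, so grip heads across x here
- socket1 (a point): square socket 2 of 4 (all alike) in the aluminium block of the kit tray: hole 35.4 mm square, 19 mm deep, sides along x and y. This point is the centre of its mouth, on the block's top face, 28 mm above the counter. Sockets stand 56 mm apart in a row along the tray's y; the block is 75 mm wide in x, so grip heads across x here
- socket2 (a point): square socket 3 of 4 (all alike) in the aluminium block of the kit tray: hole 35.4 mm square, 19 mm deep, sides along x and y. This point is the centre of its mouth, on the block's top face, 28 mm above the counter. Sockets stand 56 mm apart in a row along the tray's y; the block is 75 mm wide in x, so grip heads across x here
- socket3 (a point): square socket 4 of 4 (all alike) in the aluminium block of the kit tray: hole 35.4 mm square, 19 mm deep, sides along x and y. This point is the centre of its mouth, on the block's top face, 28 mm above the counter. Sockets stand 56 mm apart in a row along the tray's y; the block is 75 mm wide in x, so grip heads across x here
- punch0_center (a point): punch 1 of up to 4 (all alike; three or four are present): black plastic head 42 x 42 x 20 mm with a brass dot on top, on a bright square steel shank 34 x 34 x 16 mm that stands on the counter, 0.19 kg, 36 mm tall in all; 1.5 mm chamfer at the foot. This point is its centre, 18 mm above the shank's foot; x and y square to its sides. Fully home, the head's underside sits on the block and this point is 2 mm above the socket's mouth
- punch1_center (a point): punch 2 of up to 4 (all alike; three or four are present): black plastic head 42 x 42 x 20 mm with a brass dot on top, on a bright square steel shank 34 x 34 x 16 mm that stands on the counter, 0.19 kg, 36 mm tall in all; 1.5 mm chamfer at the foot. This point is its centre, 18 mm above the shank's foot; x and y square to its sides. Fully home, the head's underside sits on the block and this point is 2 mm above the socket's mouth
- punch2_center (a point): punch 3 of up to 4 (all alike; three or four are present): black plastic head 42 x 42 x 20 mm with a brass dot on top, on a bright square steel shank 34 x 34 x 16 mm that stands on the counter, 0.19 kg, 36 mm tall in all; 1.5 mm chamfer at the foot. This point is its centre, 18 mm above the shank's foot; x and y square to its sides. Fully home, the head's underside sits on the block and this point is 2 mm above the socket's mouth
- punch3_center (a point): punch 4 of up to 4 (all alike; three or four are present): black plastic head 42 x 42 x 20 mm with a brass dot on top, on a bright square steel shank 34 x 34 x 16 mm that stands on the counter, 0.19 kg, 36 mm tall in all; 1.5 mm chamfer at the foot. This point is its centre, 18 mm above the shank's foot; x and y square to its sides. Fully home, the head's underside sits on the block and this point is 2 mm above the socket's mouth
- oil_jar: not part of the job, leave it: amber jar, 52 mm across, 80 mm tall; origin under its centre
- carton: not part of the job, leave it: cardboard carton, 70 x 100 x 50 mm; origin under its centre
- bush: not part of the job, leave it: brass ring, 56 mm across, 30 mm tall; origin under its centre
- spool: not part of the job, leave it: steel spool, 56 mm across, 40 mm tall; origin under its centre
There are look-alikes about, which are no part of the job. What is shaped like the part that bears punch1_center but orange is not meant. Leave any turquoise look-alike of the part that bears punch2_center alone.

How it is judged:
By the outcome, as a careful person would: the job done as asked, in the order asked, and still so for the second after the job is handed in, with the robot touching nothing.
Of punch0, punch1, punch2, punch3 only 3 to 4 are there at a start; the rules pass over those that are not, and their reading is None.
At some moment in a run one of bar, punch0, punch1, punch2, punch3 may be knocked a few centimetres aside while the robot is not near it.
It also fails if it takes over 208 s, if anything falls off the work surface, if the arm or the gripper's body presses on something with over 40 N, if the wrist force passes 120 N, or if a joint passes its speed limit or range.

### The arm

A 6-joint arm with a two-finger parallel gripper is mounted at the origin on the work surface. World frame = base frame: x ahead of the robot, y to its left, z up, the work surface at z = 0. Lengths are in mm, angles in rad, forces in N, time in s.
With the tool pointing down it reaches from about 400 to 925 mm from the base axis. Payload 3.4 kg.
Tool frame: the origin (TCP) lies midway between the tips of the shut fingers; the grasp point (between the pads) lies 19 mm behind it; z points along the fingers, y is the direction in which the jaws open and shut (so a half turn about z gives the same grasp; the last joint's range is limited). The gripper opens to 85 mm and grips with 20 to 120 N. Pads are 22 mm wide; open, the fingers measure 114 mm over their backs; the gripper's body (76 mm by 85 mm) begins 54 mm behind the grasp point. The pads swing forward as they close: fully open they stand 13 mm farther back than shut.
Start: joints at [1.149, 0.307, 1.506, -0, 1.328, -0.073], TCP at [196.001, 540.569, 192.005] pointing down, gripper open.
Joint ranges: [-3.12, 3.12], [-1.05, 2.28], [0.14, 2.33], [-1.42, 4.57], [0.1, 2.73], [-2.68, 2.68]. Speed limits (rad/s): [2.57, 2.57, 3.14, 3.14, 3.14, 3.14].

### API

Orientations are given as a unit quaternion [w, x, y, z].
In Python, from workcell import manip gives the robot as it stands.
- The arm moves only by the tool send_rows, never from a script. Its argument "plan" is a list of rows, each a list of 7 numbers: the closure, from -1 (fully open) to 1 (shut), so that 0 is half open, then the shift along the world's x, y, z in m, then the turn, a rotation vector about the world's x, y, z in degrees. In form: [[gripper, x, y, z, wx, wy, wz], ...]. A call has 1 to 12 rows; each row is the pose to reach, as a shift and turn from the pose commanded when the call began; what a row does not reach only later rows make up. A row lasts 1/12 s, in which the tool goes at most 41.7 mm and 7.16 degrees, less where a joint would pass 70% of its speed; a pose out of reach is approached as far as the arm can. A call with a gripper value outside its range is refused whole. The fingers move at their own pace and stop on an object; "force" is the grip in N (left out, the last holds). Time passes only in rows, so rows that repeat a pose let the fingers close. It gives the time, the measured TCP pose, the force and the opening at its end, in the units of the state.
- manip.state(): the state, without advancing time (a new reading comes with each control period).
- manip.grab_frame(name): name is "scene" or "top"; returns the picture (384x512x3 uint8, red, green, blue); there is no depth.
- manip.calibration(name): a dict with "fx", "fy", "cx", "cy" (pixels), "world_from_camera" (4x4, takes a point from camera to world coordinates). Camera axes: x right, y down, z forward; pixel columns grow to the right and rows downward; lengths in mm; the calibration is good to about 2 mm. A picture is of the moment at which its call begins. calibration takes no time and is no camera call.
- manip.close_job(): hands the job in, once; it reports no verdict.
The state is a dict: "t": time; "joint_pos": joint angles; "dq": joint speeds; "tau": joint torques, N m; "eef_pos": TCP position; "ee_rot": TCP orientation; "contact_force": force on the tool from outside, world axes, zero at the start; "wrist_torque": the same for the moment, N m; "finger_gap": opening from 0.0 (shut) to 1.0 (fully open).
Only numpy, scipy, OpenCV 4.12 (cv2) and the standard library are available. Lean on these libraries where they do the work, as an engineer would, in place of code of your own. Each camera call takes 0.05 s, during which the arm holds its last target.

## Working session

There is one attempt and no reset: what is moved stays moved. The work goes in short steps, Python scripts to look and compute and a tool call to move; the robot and the scene stay as the last step left them, time stands still between calls to the robot, and variables do not carry over. Pictures are saved under pics/ and viewed, and the job is handed in when it is done.

Besides the shell and the picture viewer there is one more tool, called after "Emit:" as name([rows], argument=value, ...), one row to a line, values as JSON. send_rows: Moves the arm, as the interface text tells. Its arguments: {"type":"object","properties":{"plan":{"type":"array"},"force":{"type":"number"}},"required":["plan"]}

```bash
ls; mkdir -p pics; python3 - <<'E'
from workcell import manip
import cv2,json
for n in("scene","top"):
    im=manip.grab_frame(n); cv2.imwrite(f"pics/{n}0.png",cv2.cvtColor(im,cv2.COLOR_RGB2BGR))
    c=manip.calibration(n); print(n,c)
s=manip.state();print(s)
E
```

```text
pics
scene {'fx': 405.6740291278141, 'fy': 405.6740291278141, 'cx': 258.53292694911414, 'cy': 186.31089937155824, 'world_from_camera': array([[ 1.12736382e-01,  8.06136213e-01, -5.80891482e-01,
         1.19186569e+03],
       [ 9.93615809e-01, -9.39685836e-02,  6.24302032e-02,
        -4.48733516e+01],
       [-4.25830216e-03, -5.84221115e-01, -8.11583364e-01,
         1.01862870e+03],
       [ 0.00000000e+00,  0.00000000e+00,  0.00000000e+00,
         1.00000000e+00]])}
top {'fx': 350.35355214590913, 'fy': 350.35355214590913, 'cx': 256.677836421548, 'cy': 189.3903190829297, 'world_from_camera': array([[ 1.95980062e-02, -9.96894459e-01,  7.62715893e-02,
         4.88130729e+02],
       [-9.99806809e-01, -1.94260813e-02,  2.99544348e-03,
         1.77456621e+01],
       [-1.50448291e-03, -7.63155590e-02, -9.97082580e-01,
         9.07537786e+02],
       [ 0.00000000e+00,  0.00000000e+00,  0.00000000e+00,
         1.00000000e+00]])}
{'t': 0.1, 'joint_pos': array([ 1.14949999e+00,  3.07544102e-01,  1.50749336e+00, -1.21132900e-05,
        1.32840524e+00, -7.35288177e-02]), 'dq': array([ 0.00010217, -0.00148417, -0.00233377,  0.00152675,  0.00014204,
        0.00039801]), 'tau': array([ 1.46498560e-04, -4.58528244e+01, -2.52610284e+01, -8.02632303e-05,
        5.61453926e-03,  5.55440621e-06]), 'eef_pos': array([195.72812165, 539.94890364, 191.16555424]), 'ee_rot': array([-2.20835435e-04,  1.73007326e-01,  9.84920103e-01, -8.98295421e-04]), 'contact_force': array([ 0.96222233, -0.31545981, -0.57571387]), 'wrist_torque': array([ 0.0056965 , -0.00128642,  0.00622365]), 'finger_gap': 1.0004034484886317}
```

View pics/scene0.png

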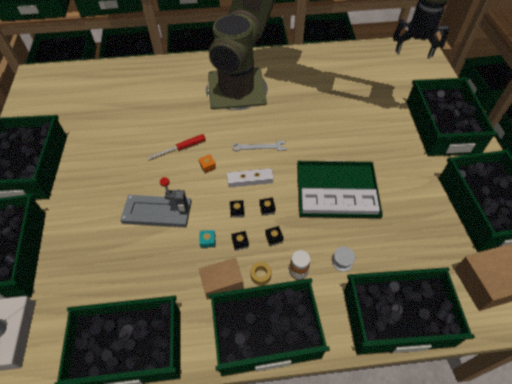

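View pics/top0.png

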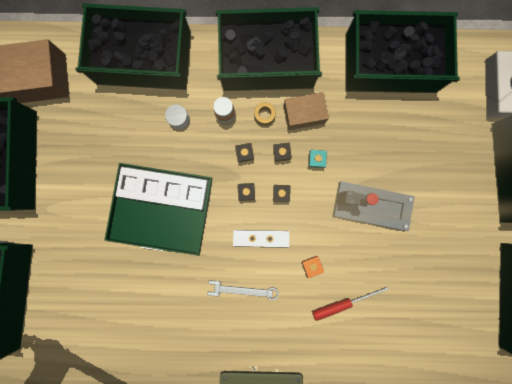

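The scene view shows four black punches near (237,208), (267,206), (240,240) and (274,236). The look-alikes are turquoise at (207,239) and orange at (207,163). In the top view the black punches are at (245,153), (283,152), (246,192) and (282,194), with turquoise at (318,158) and orange at (313,267). The bar is at (261,239), the nest at (373,206) and the tray at (160,209), block side up (+x). The only bar-like object is the plain aluminium bar with two brass bushes; the spanner at (243,291) is not it. Next, close crops.

```bash
python3 - <<'E'
import cv2
im=cv2.imread("pics/top0.png")
def crop(x0,y0,x1,y1,k,n): cv2.imwrite(n,cv2.resize(im[y0:y1,x0:x1],None,fx=k,fy=k,interpolation=cv2.INTER_CUBIC))
crop(215,130,345,285,3.8,"pics/c_p.png".replace('c_p','c_punch'))
crop(100,155,220,260,5,"pics/c_tray.png")
crop(325,170,425,240,7,"pics/c_nest.png")
E
```

```text
(no output)
```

View pics/c_punch.png

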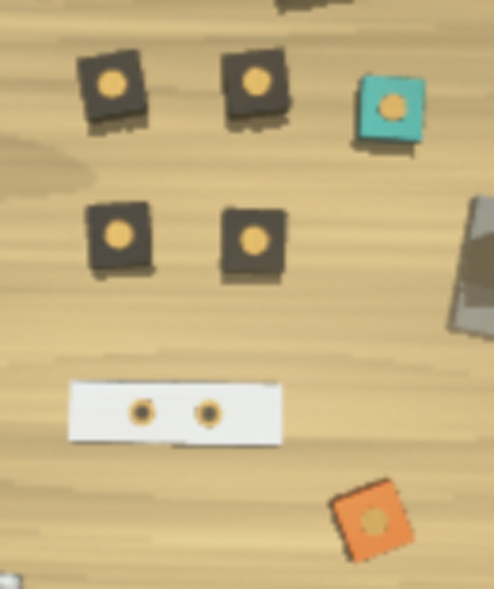

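View pics/c_tray.png

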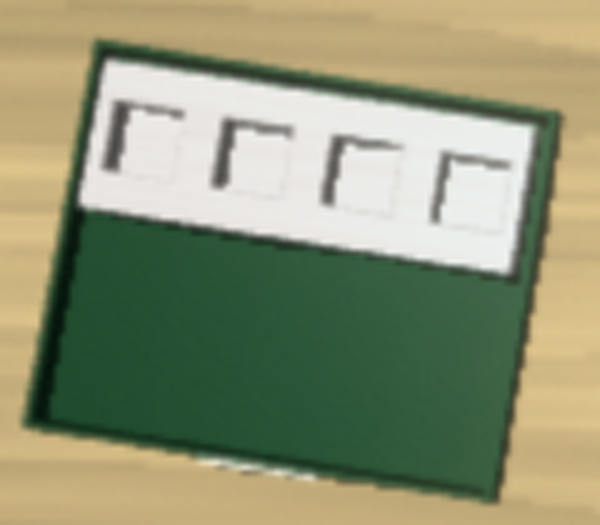

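View pics/c_nest.png

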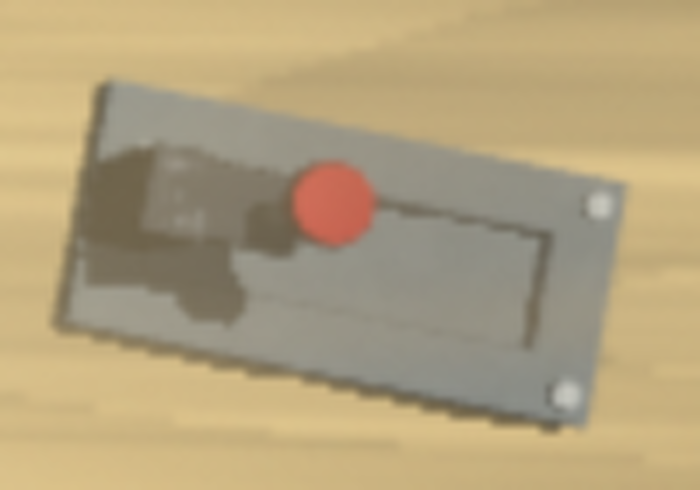

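```bash
cat > h.py <<'E'
import numpy as np,cv2
from workcell import manip
def cal(n):
    c=manip.calibration(n);return c,np.array(c["world_from_camera"])
def p2w(n,uv,z):
    c,T=cal(n);uv=np.atleast_2d(np.asarray(uv,float))
    d=np.c_[(uv[:,0]-c["cx"])/c["fx"],(uv[:,1]-c["cy"])/c["fy"],np.ones(len(uv))]@T[:3,:3].T
    o=T[:3,3];s=(z-o[2])/d[:,2];return (o+s[:,None]*d)[:,:2]
def w2p(n,P):
    c,T=cal(n);P=np.atleast_2d(P);q=(P-T[:3,3])@T[:3,:3]
    return np.c_[c["fx"]*q[:,0]/q[:,2]+c["cx"],c["fy"]*q[:,1]/q[:,2]+c["cy"]]
def grab(n,name=None):
    im=cv2.cvtColor(manip.grab_frame(n),cv2.COLOR_RGB2BGR)
    if name: cv2.imwrite(f"pics/{name}.png",im)
    return im
def rect(pts):
    (c,(w,h),a)=cv2.minAreaRect(np.asarray(pts,np.float32)); return np.array(c),w,h,a
def blobs(mask,n,z,amin,amax):
    out=[]
    k,l,st,ce=cv2.connectedComponentsWithStats(mask.astype(np.uint8))
    for i in range(1,k):
        if amin<=st[i,4]<=amax:
            cs,_=cv2.findContours((l==i).astype(np.uint8),cv2.RETR_EXTERNAL,cv2.CHAIN_APPROX_NONE)
            w=p2w(n,cs[0][:,0,:],z); c,a,b,ang=rect(w)
            out.append((ce[i].round(1),st[i,4],p2w(n,ce[i],z)[0].round(1),c.round(1),round(a,1),round(b,1),round(ang,1)))
    return out
E
python3 - <<'E'
from h import *
for n in("top","scene"):
    im=cv2.imread(f"pics/{n}0.png");hsv=cv2.cvtColor(im,cv2.COLOR_BGR2HSV);H,S,V=[hsv[...,i].astype(int) for i in range(3)]
    roi=np.zeros(H.shape,bool)
    if n=="top": roi[130:285,90:430]=1
    else: roi[130:260,110:400]=1
    print(n,"white");[print(b) for b in blobs(roi&(V>190)&(S<40),n,27,150,8000)]
    print("black heads");[print(b) for b in blobs(roi&(V<100)&((H<35)|(S<60)),n,36,80,500)]
    print("dots");[print(b) for b in blobs(roi&(H>12)&(H<28)&(S>130)&(V>150),n,36,10,80)]
    print("red");[print(b) for b in blobs(roi&((H<6)|(H>174))&(S>110)&(V>100),n,165,20,300)]
    print("green");[print(b) for b in blobs(roi&(H>60)&(H<90)&(S>90)&(V<130),n,22,500,20000)]
E
```

```text
top white
(array([161.7, 188.2]), np.int32(2264), array([553.9, 259.9]), array([554.8, 262.3]), 218.9, 74.5, 82.3)
(array([260.7, 238.3]), np.int32(793), array([433.5,   8. ]), array([433.4,   8.6]), 137.9, 39.0, 89.9)
black heads
(array([281.8, 152.7]), np.int32(210), array([648.6, -41. ]), array([649.9, -41.2]), 43.2, 40.6, 8.3)
(array([244.4, 153.2]), np.int32(207), array([645.4,  53. ]), array([646.6,  53.2]), 43.7, 38.9, 11.6)
(array([246.2, 192.3]), np.int32(204), array([546.9,  46.3]), array([547.8,  46.9]), 40.0, 40.0, 1.2)
(array([281.1, 193.5]), np.int32(186), array([545.7, -40.7]), array([547. , -41.7]), 40.0, 37.4, 0.9)
dots
(array([244. , 151.7]), np.int32(32), array([649.4,  54.1]), array([649.8,  54.1]), 12.7, 15.1, 1.1)
(array([282., 151.]), np.int32(37), array([652.9, -41.4]), array([652.9, -41.4]), 14.3, 14.4, 46.3)
(array([317.9, 157.8]), np.int32(18), array([ 637.3, -131.8]), array([ 636.9, -132.1]), 10.2, 10.0, 0.4)
(array([245.7, 191.2]), np.int32(32), array([549.8,  47.6]), array([550.2,  48.2]), 15.0, 12.5, 1.2)
(array([281.5, 192.8]), np.int32(33), array([547
[... 650 characters left out ...]
ay([658.6,  53.5]), array([658.3,  53.2]), 52.1, 45.6, 11.5)
(array([239.9, 240.2]), np.int32(175), array([662.4, -40.1]), array([661.8, -40.5]), 51.6, 42.2, 7.7)
dots
(array([206.4, 235.9]), np.int32(11), array([ 638.6, -130.4]), array([ 638.9, -130.2]), 8.5, 6.2, 83.4)
(array([239.5, 237.5]), np.int32(10), array([654. , -40.5]), array([654. , -40.5]), 6.8, 8.6, 23.3)
red
(array([190.7, 141.3]), np.int32(156), array([ 403.3, -151.6]), array([ 403.8, -152.3]), 21.2, 82.1, 21.3)
(array([163.9, 181.2]), np.int32(54), array([ 535.8, -223.5]), array([ 535.6, -223.8]), 21.9, 22.0, 49.4)
green
(array([335.8, 178.7]), np.int32(2134), array([477.5, 270.2]), array([511.2, 267.2]), 235.2, 200.2, 83.1)
```

```bash
cat >> h.py <<'E'
def edge_rect(im,n,c,w,h,yaw,z,half=6.0,sides="+x-x+y-y",verbose=False):
    """refine a rectangle (w along local x, h along local y, yaw deg) by edge lines; returns dict side->(offset along normal, angle err deg, rms)"""
    g=cv2.GaussianBlur(im,(0,0),0.7).astype(np.float32)
    t=np.radians(yaw);ex=np.array([np.cos(t),np.sin(t)]);ey=np.array([-ex[1],ex[0]]);c=np.asarray(c,float)
    res={}
    for s,nv,tv,d,L in (("+x",ex,ey,w/2,h),("-x",-ex,ey,w/2,h),("+y",ey,ex,h/2,w),("-y",-ey,ex,h/2,w)):
        if s not in sides: continue
        us=np.linspace(-L/2+L*.1,L/2-L*.1,25);o=np.linspace(-half,half,41)
        offs=[]
        for u in us:
            P=c+nv*d+u*tv+o[:,None]*nv; q=w2p(n,np.c_[P,np.full(len(o),z)]).astype(np.float32)
            pr=cv2.remap(g,q[:,0].reshape(1,-1),q[:,1].reshape(1,-1),cv2.INTER_LINEAR)[0]
            gr=np.linalg.norm(np.gradient(pr,axis=0),axis=1);k=gr.argmax();a=slice(max(0,k-5),k+6)
            offs.append((gr[a]*o[a]).sum()/gr[a].sum())
        offs=np.array(offs);m=np.abs(offs-np.median(offs))<1.5
        A=np.polyfit(us[m],offs[m],1);res[s]=(round(float(A[1]),2),round(float(np.degrees(np.arctan(A[0]))),2),round(float(np.std(offs[m]-np.polyval(A,us[m]))),2),int(m.sum()))
    return res
E
python3 - <<'E'
from h import *
im=cv2.imread("pics/top0.png")
print("bar",edge_rect(im,"top",(433.4,8.3),40,140,-0.5,26))
print("block",edge_rect(im,"top",(554.8,262.3),75,220,-8,28))
print("tray",edge_rect(im,"top",(500,270),200,240,-8,22,half=10))
pl=p2w("top",[[325+108/7,170+82/7],[325+625/7,170+185/7],[325+585/7,170+425/7],[325+60/7,170+327/7]],22)
print(pl,rect(pl))
for c in[(649.4,54.1),(652.9,-41.4),(549.8,47.6),(547.5,-41.6)]:
    print(c,edge_rect(im,"top",c,42,42,{54.1:8,-41.4:5,47.6:2,-41.6:0}[c[1]],36))
E
```

```text
bar {'+x': (-1.02, -1.33, 0.32, 22), '-x': (-1.04, -0.01, 0.64, 24), '+y': (-0.24, 2.06, 0.43, 25), '-y': (-0.4, -1.58, 0.39, 25)}
block {'+x': (0.66, -0.15, 0.47, 25), '-x': (0.07, -0.01, 0.52, 24), '+y': (-0.07, 0.08, 0.44, 25), '-y': (0.62, -0.75, 0.37, 25)}
tray {'+x': (-6.1, -0.23, 0.56, 25), '-x': (-3.63, 0.13, 0.69, 24), '+y': (-0.93, 0.65, 0.47, 15), '-y': (4.22, 0.23, 0.38, 15)}
[[ 579.5487218  -191.75468099]
 [ 545.78568536 -378.51328231]
 [ 459.26637541 -362.91179897]
 [ 490.62429629 -174.61139138]] (array([ 518.20147705, -276.581604  ]), 190.8753204345703, 90.55571746826172, 79.75251007080078)
(649.4, 54.1) {'+x': (-0.15, -3.94, 0.35, 24), '-x': (3.37, 1.82, 0.58, 21), '+y': (0.45, 3.73, 0.58, 25), '-y': (0.27, -3.65, 0.45, 25)}
(652.9, -41.4) {'+x': (-0.33, -3.04, 0.45, 25), '-x': (3.65, 2.8, 0.58, 22), '+y': (2.23, 1.93, 0.53, 25), '-y': (-0.03, -3.24, 0.46, 22)}
(549.8, 47.6) {'+x': (0.07, -0.69, 0.62, 19), '-x': (5.14, 0.57, 0.29, 23), '+y': (-0.88, -0.33, 0.39, 22), '-y': (0.41, -0.45, 0.31, 22)}
(547.5, -41.6) {'+x': (-0.38, -0.99, 0.43, 25), '-x': (4.99, 0.05, 0.14, 25), '+y': (1.06, 1.27, 0.42, 25), '-y': (-1.2, -0.19, 0.45, 25)}
```

```bash
python3 - <<'E'
from h import *
im=cv2.imread("pics/top0.png")
t=np.radians(-7.9);ex=np.array([np.cos(t),np.sin(t)]);ey=np.array([-ex[1],ex[0]]);c=np.array([555.05,262.0])
for k in(84,28,-28,-84):
    p=c+k*ey;print(k,p.round(1),w2p("top",[*p,28]).round(1),edge_rect(im,"top",p,35.4,35.4,-7.9,28,half=4))
big=cv2.resize(im[160:215,105:215],None,fx=7,fy=7,interpolation=cv2.INTER_CUBIC)
for k in(84,28,-28,-84):
    p=c+k*ey
    q=np.array([p+sx*17.7*ex+sy*17.7*ey for sx,sy in((1,1),(1,-1),(-1,-1),(-1,1))])
    uv=(w2p("top",np.c_[q,np.full(4,28)])-[105,160]+.5)*7
    cv2.polylines(big,[uv.round().astype(int)],True,(0,0,255),1)
cv2.imwrite("pics/sock1.png",big)
print("nest",edge_rect(im,"top",(518.2,-276.6),90,190,-10.2,22,half=5))
E
```

```text
84 [566.6 345.2] [[128.  182.5]] {'+x': (-3.46, 0.15, 0.09, 14), '-x': (-0.35, 0.27, 0.83, 10), '+y': (-0.19, -1.64, 0.45, 23), '-y': (-0.19, 5.43, 0.39, 7)}
28 [558.9 289.7] [[149.9 185.9]] {'+x': (0.13, -3.46, 0.43, 20), '-x': (1.82, 0.59, 0.54, 8), '+y': (0.24, -0.59, 0.48, 24), '-y': (-1.05, -0.27, 0.35, 8)}
-28 [551.2 234.3] [[171.7 189.4]] {'+x': (0.77, -0.76, 0.48, 17), '-x': (2.79, -0.33, 0.63, 16), '+y': (0.52, -2.06, 0.47, 25), '-y': (1.13, 4.58, 0.55, 12)}
-84 [543.5 178.8] [[193.6 192.9]] {'+x': (0.71, -0.39, 0.28, 13), '-x': (1.65, -0.43, 0.61, 17), '+y': (0.6, -2.11, 0.36, 15), '-y': (3.55, -0.1, 0.15, 19)}
nest {'+x': (2.16, 0.53, 0.64, 23), '-x': (2.5, 0.06, 0.73, 24), '+y': (4.16, -0.05, 0.23, 25), '-y': (-0.55, -0.7, 0.46, 20)}
```

View pics/sock1.png

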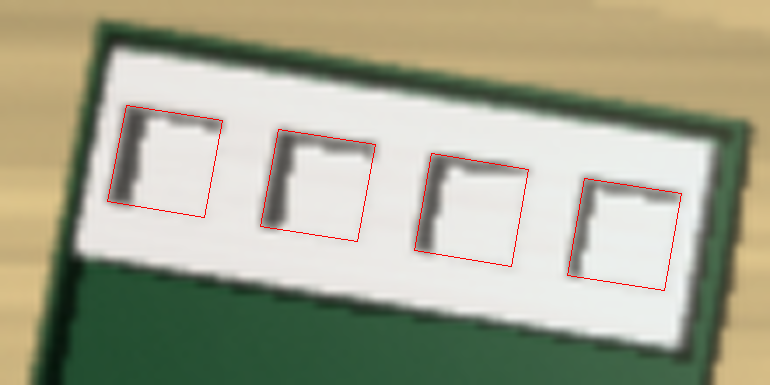

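```bash
python3 - <<'E'
from h import *
im=cv2.imread("pics/top0.png")
def R(y): t=np.radians(y);return np.array([[np.cos(t),-np.sin(t)],[np.sin(t),np.cos(t)]])
x0,y0,k=325,170,7
big=cv2.resize(im[170:240,325:425],None,fx=k,fy=k,interpolation=cv2.INTER_CUBIC)
c=np.array([518.2,-276.6]);yaw=-10.2
for w,h,z,col in((90,190,22,(0,0,255)),(42,142,22,(255,0,0))):
    q=c+np.array([[1,1],[1,-1],[-1,-1],[-1,1]])*[w/2,h/2]@R(yaw).T
    uv=(w2p("top",np.c_[q,np.full(4,z)])-[x0,y0]+.5)*k
    cv2.polylines(big,[uv.round().astype(int)],True,col,1)
kp=c+R(yaw)@[0,52];print("knob",kp,p2w("top",[[372.4,199.4]],165))
uv=(w2p("top",[*kp,165])[0]-[x0,y0]+.5)*k;cv2.circle(big,tuple(uv.round().astype(int)),3,(0,255,0),-1)
cv2.imwrite("pics/nest1.png",big)
E
```

```text
knob [ 527.4084065  -225.42182839] [[ 528.43298045 -225.71435002]]
```

View pics/nest1.png

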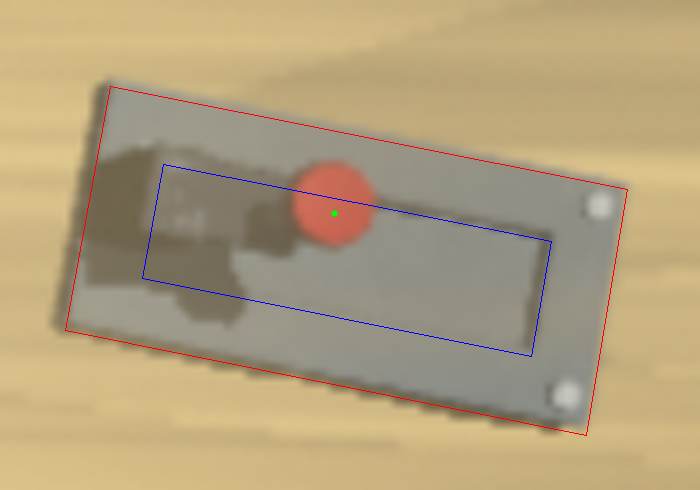

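Emit:
send_rows([
  [-1,0.254,-0.29,0,0,0,-40],
  [-1,0.254,-0.29,0,0,0,-40],
  [-1,0.254,-0.29,0,0,0,-40],
  [-1,0.254,-0.29,0,0,0,-40],
  [-1,0.254,-0.29,0,0,0,-40],
  [-1,0.254,-0.29,0,0,0,-40],
  [-1,0.254,-0.29,0,0,0,-40],
  [-1,0.254,-0.29,0,0,0,-40],
  [-1,0.254,-0.29,0,0,0,-40],
  [-1,0.254,-0.29,0,0,0,-40],
], force=60)

```text
t: 0.93
eef_pos: [453.7, 246.1, 191.8]
ee_rot: [0.002, 0.501, 0.865, -0.001]
contact_force: [-0.1, 0.4, 0.4]
finger_gap: 1.002
```

Emit:
send_rows([
  [-1,-0.0166,-0.277,-0.06,0,0,-29.9],
  [-1,-0.0166,-0.277,-0.06,0,0,-29.9],
  [-1,-0.0166,-0.277,-0.06,0,0,-29.9],
  [-1,-0.0166,-0.277,-0.06,0,0,-29.9],
  [-1,-0.0166,-0.277,-0.06,0,0,-29.9],
  [-1,-0.0166,-0.277,-0.06,0,0,-29.9],
  [-1,-0.0166,-0.277,-0.06,0,0,-29.9],
  [-1,-0.0166,-0.277,-0.092,0,0,-29.9],
  [-1,-0.0166,-0.277,-0.092,0,0,-29.9],
  [-1,-0.0166,-0.277,-0.092,0,0,-29.9],
  [-1,-0.0166,-0.277,-0.092,0,0,-29.9],
  [-1,-0.0166,-0.277,-0.092,0,0,-29.9],
])

```text
t: 1.93
eef_pos: [434.4, -25.5, 101.0]
ee_rot: [0.001, 0.705, 0.709, 0.001]
contact_force: [-0.0, 0.9, 0.9]
finger_gap: 0.997
```

```bash
python3 - <<'E'
from h import *
grab("top","top1");grab("scene","scene1");s=manip.state();print(s["eef_pos"],s["ee_rot"])
E
```

```text
[434.50841989 -25.59514865 101.13585714] [0.00092488 0.70532064 0.70888744 0.00073296]
```

View pics/scene1.png

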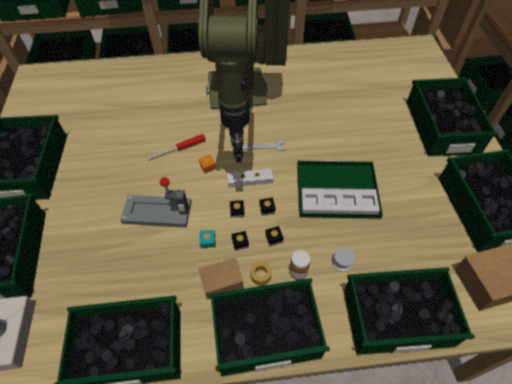

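Emit:
send_rows([
  [-1,0,-0.001,-0.03,0,0,0],
  [-1,0,-0.001,-0.06,0,0,0],
  [-1,0,-0.001,-0.08,0,0,0],
  [-1,0,-0.001,-0.09,0,0,0],
  [-1,0,-0.001,-0.09,0,0,0],
  [0.2,0,-0.001,-0.09,0,0,0],
  [0.4,0,-0.001,-0.09,0,0,0],
  [0.6,0,-0.001,-0.09,0,0,0],
  [0.6,0,-0.001,-0.09,0,0,0],
  [0.6,0,-0.001,-0.09,0,0,0],
  [0.6,0,-0.001,-0.09,0,0,0],
  [0.6,0,-0.001,-0.09,0,0,0],
])

```text
t: 3.03
eef_pos: [433.6, -27.5, 10.4]
ee_rot: [0.0, 0.706, 0.708, 0.0]
contact_force: [0.0, -0.4, 1.3]
finger_gap: 0.203
```

```bash
python3 - <<'E'
from h import *
s=manip.state();print(s["eef_pos"],s["ee_rot"],s["contact_force"],s["finger_gap"])
im=grab("top","top2")
cv2.imwrite("pics/top2c.png",cv2.resize(im[170:270,200:330],None,fx=5,fy=5,interpolation=cv2.INTER_CUBIC))
E
```

```text
[433.63866267 -27.49767681  10.36164802] [3.12482785e-04 7.06076577e-01 7.08135380e-01 2.31362153e-04] [ 0.04967186 -0.42298013  1.25079899] 0.20276399281642257
```

View pics/top2c.png

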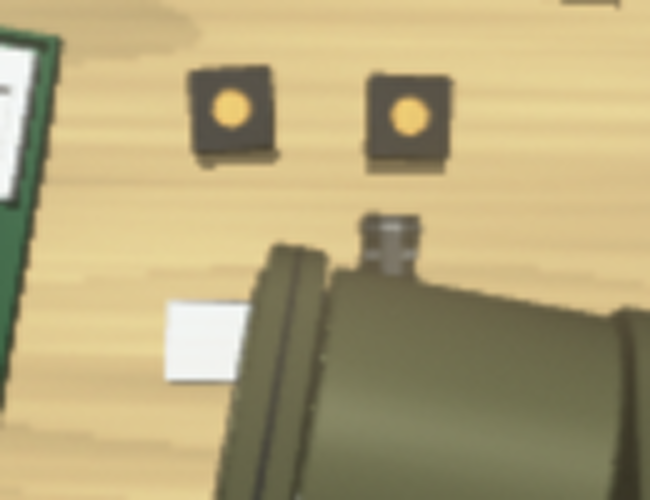

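```bash
python3 - <<'E'
from h import *
im=grab("scene","scene2")
s=manip.state();print(s["eef_pos"],s["finger_gap"])
cv2.imwrite("pics/scene2c.png",cv2.resize(im[120:250,180:310],None,fx=4.5,fy=4.5,interpolation=cv2.INTER_CUBIC))
E
```

```text
[433.43932475 -27.4981029   10.15602547] 0.20345115010870796
```

View pics/scene2c.png

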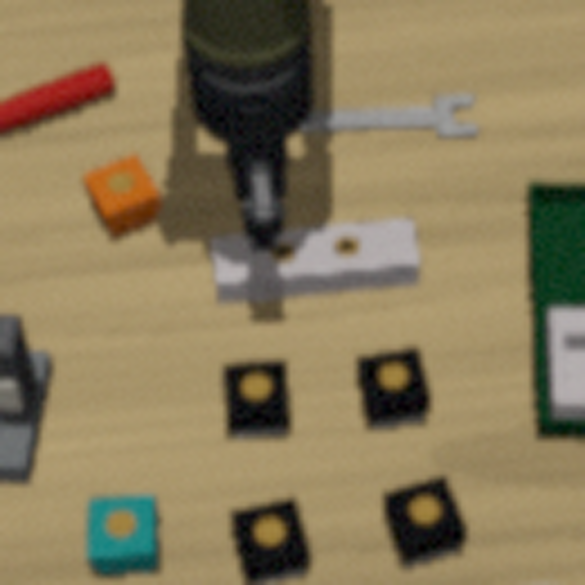

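```bash
python3 - <<'E'
from h import *
for z in (10,30,50,70): print(z,((w2p("scene",[433.4,-27.5,z])-[180,120])*4.5).round(), ((w2p("scene",[453.4,-27.5,z])-[180,120])*4.5).round(),((w2p("scene",[413.4,-27.5,z])-[180,120])*4.5).round())
print(((w2p("scene",[[433.4+a,8.3+b,26] for a in(20,-20) for b in (70,-70)])-[180,120])*4.5).round())
s=manip.state();print(s)
E
```

```text
10 [[261. 264.]] [[263. 287.]] [[258. 241.]]
30 [[259. 246.]] [[262. 270.]] [[257. 223.]]
50 [[258. 228.]] [[261. 252.]] [[256. 205.]]
70 [[257. 210.]] [[259. 233.]] [[254. 187.]]
[[417. 259.]
 [212. 278.]
 [409. 213.]
 [208. 232.]]
{'t': 3.1333, 'joint_pos': array([-1.60680002e-01,  3.55545920e-01,  2.02803621e+00,  6.53151084e-06,
        7.57753120e-01, -1.63540931e-01]), 'dq': array([-0.00221163,  0.00325169,  0.0013859 , -0.00173716,  0.00023913,
        0.00046709]), 'tau': array([ 1.28965089e-02, -3.75427365e+01, -1.38437158e+01,  6.14215769e-04,
       -2.51108657e-03,  4.03942795e-05]), 'eef_pos': array([433.43932475, -27.4981029 ,  10.15602547]), 'ee_rot': array([1.03190403e-04, 7.06096241e-01, 7.08115868e-01, 7.69466243e-05]), 'contact_force': array([ 0.11714781, -0.23398628,  0.12762444]), 'wrist_torque': array([-0.03210157,  0.0414082 ,  0.02063503]), 'finger_gap': 0.20345115010870796}
```

```bash
python3 - <<'E'
from h import *
im=cv2.imread("pics/scene2.png")
a=cv2.resize(im[140:205,215:285],None,fx=8,fy=8,interpolation=cv2.INTER_CUBIC)
a=cv2.convertScaleAbs(a,alpha=1.6,beta=20);cv2.imwrite("pics/scene2d.png",a)
im=cv2.imread("pics/scene1.png")
a=cv2.resize(im[130:205,205:285],None,fx=7,fy=7,interpolation=cv2.INTER_CUBIC)
a=cv2.convertScaleAbs(a,alpha=1.6,beta=20);cv2.imwrite("pics/scene1d.png",a)
for z in(50,100):print(z,w2p("top",[[433,-27,z],[455,-27,z],[475,-27,z]]))
for z in (100,113,130): print(z,(w2p("scene",[[434.5,-25.6,z],[477,-25.6,z],[391,-25.6,z]])-[205,130])*7)
E
```

```text
50 [[275.18882308 239.3354267 ]
 [275.32960162 230.2224802 ]
 [275.45710199 221.96906266]]
100 [[276.30826118 240.7752827 ]
 [276.45544454 231.09321201]
 [276.58871451 222.32639721]]
100 [[225.59954728 213.10368297]
 [234.14012257 292.98335126]
 [217.2183399  134.71457651]]
113 [[224.12811196 193.14207032]
 [232.71539457 273.32567304]
 [215.7042504  114.48440894]]
130 [[222.1636217  166.49163389]
 [230.81241564 247.06932972]
 [213.68369566  87.48721953]]
```

View pics/scene2d.png

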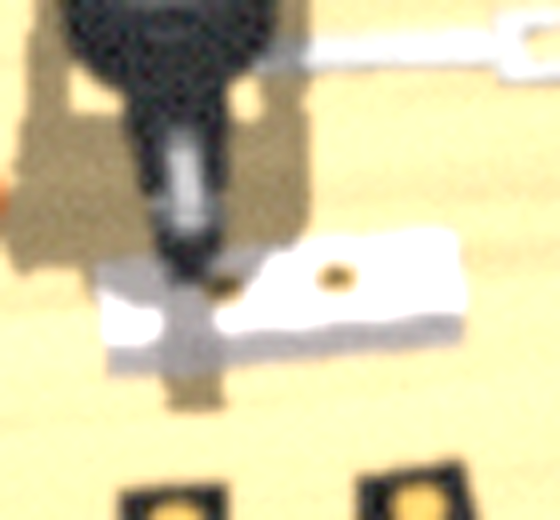

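View pics/scene1d.png

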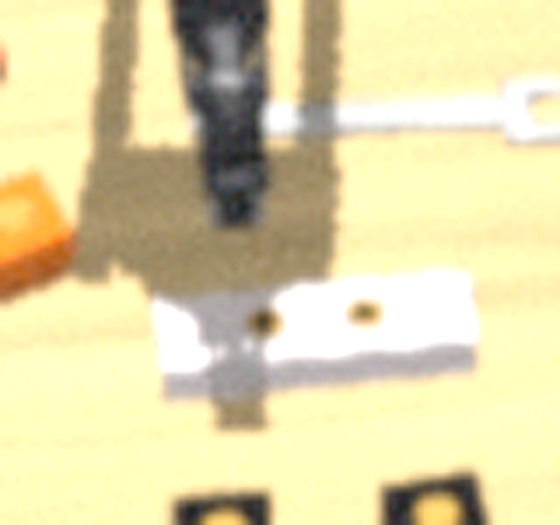

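```bash
python3 - <<'E'
from h import *
for z in(160,192,205,240):
  print(z,[w2p("scene",[196+s*r*.341,540.6+s*r*.94,z]).round(1) for r in (42,57) for s in (-1,1)])
im=cv2.imread("pics/scene0.png")
cv2.imwrite("pics/scene0d.png",cv2.convertScaleAbs(cv2.resize(im[0:70,380:470],None,fx=8,fy=8,interpolation=cv2.INTER_CUBIC),alpha=1.6,beta=20))
E
```

```text
160 [array([[391.6,  74.2]]), array([[418.2,  78.1]]), array([[386.9,  73.6]]), array([[423. ,  78.8]])]
192 [array([[394.2,  66.1]]), array([[421.4,  70. ]]), array([[389.5,  65.4]]), array([[426.3,  70.7]])]
205 [array([[395.3,  62.7]]), array([[422.7,  66.6]]), array([[390.5,  62. ]]), array([[427.6,  67.3]])]
240 [array([[398.4,  53.3]]), array([[426.4,  57.2]]), array([[393.5,  52.6]]), array([[431.5,  57.9]])]
```

View pics/scene0d.png

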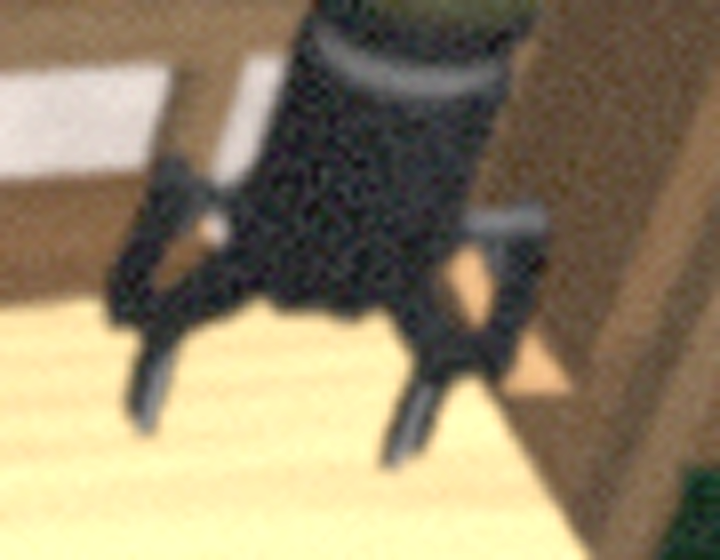

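Emit:
send_rows([
  [1,0,0,-0.004,0,0,0],
  [1,0,0,-0.007,0,0,0],
  [1,0,0,-0.01,0,0,0],
  [1,0,0,-0.01,0,0,0],
  [1,0,0,-0.01,0,0,0],
], force=40)

```text
t: 3.55
eef_pos: [433.0, -27.4, -0.4]
ee_rot: [-0.0, 0.706, 0.708, -0.0]
contact_force: [-0.4, -1.1, 0.1]
finger_gap: 0.0
```

```bash
python3 - <<'E'
from h import *
s=manip.state();print(s["eef_pos"],s["contact_force"],s["finger_gap"])
im=grab("scene","scene3")
cv2.imwrite("pics/scene3d.png",cv2.convertScaleAbs(cv2.resize(im[140:205,215:285],None,fx=8,fy=8,interpolation=cv2.INTER_CUBIC),alpha=1.6,beta=20))
E
```

```text
[432.99931462 -27.36579249  -0.43467456] [-0.42461205 -1.11217023  0.06241231] 0.0002658157139161354
```

View pics/scene3d.png

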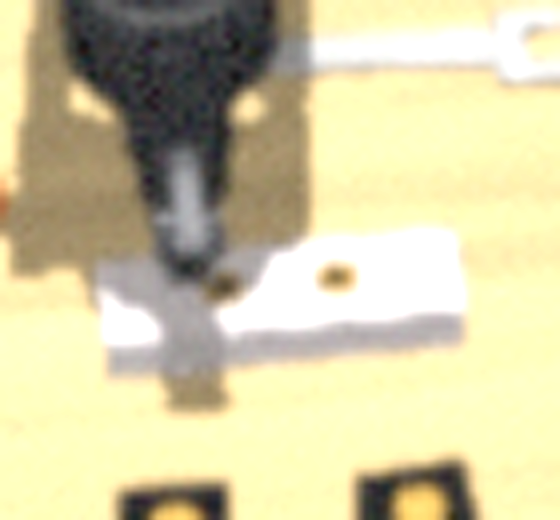

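Emit:
send_rows([
  [1,0,0,-0.003,0,0,0],
  [1,0,0,-0.005,0,0,0],
  [1,0,0,-0.005,0,0,0],
])

```text
t: 3.85
eef_pos: [433.1, -27.4, -5.4]
ee_rot: [-0.0, 0.706, 0.708, -0.0]
contact_force: [-0.6, -1.0, 0.2]
finger_gap: -0.001
```

Emit:
send_rows([
  [1,0,0,-0.002,0,0,0],
  [1,0,0,-0.002,0,0,0],
  [1,0,0,-0.002,0,0,0],
])

```text
t: 4.1
eef_pos: [433.3, -27.4, -7.1]
ee_rot: [-0.0, 0.706, 0.708, -0.0]
contact_force: [-0.6, 0.3, -0.8]
finger_gap: -0.001
```

Emit:
send_rows([
  [1,0,0,-0.002,0,0,0],
  [1,0,0,-0.002,0,0,0],
  [1,0,0,-0.002,0,0,0],
])

```text
t: 4.35
eef_pos: [433.3, -27.4, -9.0]
ee_rot: [-0.0, 0.706, 0.708, -0.0]
contact_force: [-0.2, -0.7, 1.0]
finger_gap: 0.0
```

Emit:
send_rows([
  [1,0,0,-0.002,0,0,0],
  [1,0,0,-0.002,0,0,0],
  [1,0,0,-0.002,0,0,0],
])

```text
t: 4.6
eef_pos: [433.3, -27.4, -11.1]
ee_rot: [-0.0, 0.706, 0.708, -0.0]
contact_force: [0.0, -0.6, 0.2]
finger_gap: 0.001
```

```bash
python3 - <<'E'
from h import *
im=grab("scene","scene4")
cv2.imwrite("pics/scene4d.png",cv2.convertScaleAbs(cv2.resize(im[140:205,215:285],None,fx=8,fy=8,interpolation=cv2.INTER_CUBIC),alpha=1.6,beta=20))
E
```

```text
(no output)
```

View pics/scene4d.png

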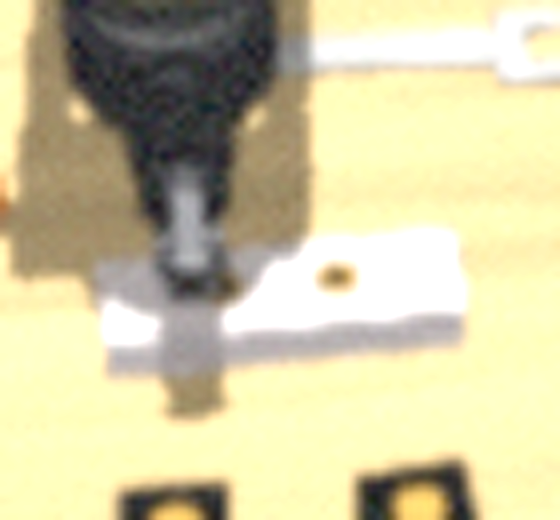

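Emit:
send_rows([
  [1,0,0,-0.0015,0,0,0],
  [1,0,0,-0.0015,0,0,0],
  [1,0,0,-0.0015,0,0,0],
])

```text
t: 4.9
eef_pos: [433.4, -27.4, -12.6]
ee_rot: [-0.0, 0.706, 0.708, -0.0]
contact_force: [-0.4, -0.3, -0.0]
finger_gap: -0.005
```

Emit:
send_rows([
  [1,0,0,-0.0015,0,0,0],
  [1,0,0,-0.0015,0,0,0],
  [1,0,0,-0.0015,0,0,0],
])

```text
t: 5.15
eef_pos: [433.6, -27.5, -13.3]
ee_rot: [0.0, 0.706, 0.708, 0.0]
contact_force: [-2.0, 0.4, 10.0]
finger_gap: 0.002
```

Emit:
send_rows([
  [1,0,0,-0.0015,0,0,0],
  [1,0,0,-0.0015,0,0,0],
  [1,0,0,-0.0015,0,0,0],
])

```text
t: 5.4
eef_pos: [433.7, -27.5, -13.4]
ee_rot: [0.001, 0.706, 0.708, 0.0]
contact_force: [-4.8, 0.8, 28.5]
finger_gap: 0.001
```

Emit:
send_rows([
  [1,0,0,0.01,0,0,0],
  [0,0,0,0.025,0,0,0],
  [-0.7,0,0,0.025,0,0,0],
  [-0.7,0,0,0.025,0,0,0],
  [-0.7,0,0,0.025,0,0,0],
  [-0.7,0,0,0.025,0,0,0],
  [-0.7,0,0,0.01,0,0,0],
  [-0.7,0,0,-0.005,0,0,0],
  [-0.7,0,0,-0.0135,0,0,0],
  [-0.7,0,0,-0.0135,0,0,0],
  [-0.7,0,0,-0.0135,0,0,0],
], force=60)

```text
t: 6.32
eef_pos: [432.5, -27.3, -29.8]
ee_rot: [-0.001, 0.706, 0.708, -0.001]
contact_force: [0.2, 0.3, 0.3]
finger_gap: 0.848
```

Emit:
send_rows([
  [0,0,0,0,0,0,0],
  [0.4,0,0,0,0,0,0],
  [0.6,0,0,0,0,0,0],
  [0.6,0,0,0,0,0,0],
  [0.6,0,0,0,0,0,0],
  [0.6,0,0,0,0,0,0],
  [0.6,0,0,0,0,0,0],
  [0.6,0,0,0,0,0,0],
])

```text
t: 6.98
eef_pos: [434.0, -27.5, -28.2]
ee_rot: [0.001, 0.706, 0.708, 0.0]
contact_force: [-0.4, 0.1, 6.0]
finger_gap: 0.447
```

```bash
python3 - <<'E'
from h import *
s=manip.state();print(s["eef_pos"],s["contact_force"],s["finger_gap"])
im=grab("scene","scene5")
cv2.imwrite("pics/scene5d.png",cv2.convertScaleAbs(cv2.resize(im[140:205,215:285],None,fx=8,fy=8,interpolation=cv2.INTER_CUBIC),alpha=1.6,beta=20))
E
```

```text
[434.02454842 -27.51701784 -28.16174244] [-0.36378381  0.1463829   6.02206234] 0.4471970395911698
```

View pics/scene5d.png

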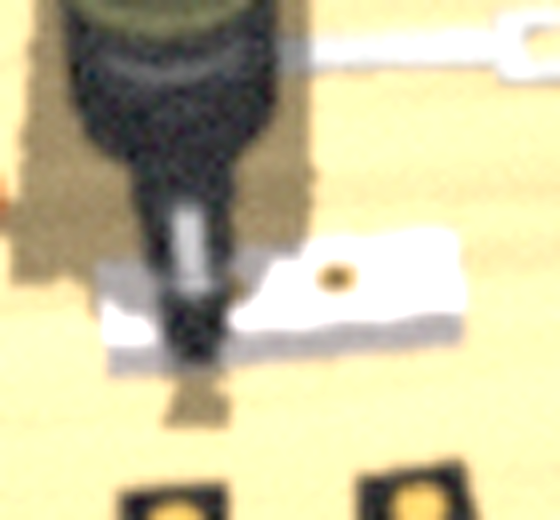

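```bash
python3 - <<'E'
from h import *
im=grab("top","top5")
def er(c,w,h,yaw,z,**k): return edge_rect(im,"top",c,w,h,yaw,z,**k)
# visible +y part of the bar : y 45..78
print(er((433.4,62),40,32,0.2,26,half=5))
b0=cv2.imread("pics/top0.png");print(edge_rect(b0,"top",(433.4,62),40,32,0.2,26,half=5))
cv2.imwrite("pics/top5c.png",cv2.resize(im[170:270,200:330],None,fx=5,fy=5,interpolation=cv2.INTER_CUBIC))
E
```

```text
{'+x': (-1.48, 2.79, 0.68, 21), '-x': (-1.35, -0.28, 0.31, 25), '+y': (-0.01, 1.27, 0.3, 25), '-y': (4.26, 0.59, 0.25, 25)}
{'+x': (-1.9, -0.9, 0.51, 22), '-x': (-1.31, -0.11, 0.36, 25), '+y': (-0.02, 1.25, 0.3, 25), '-y': (4.23, 0.48, 0.37, 18)}
```

View pics/top5c.png

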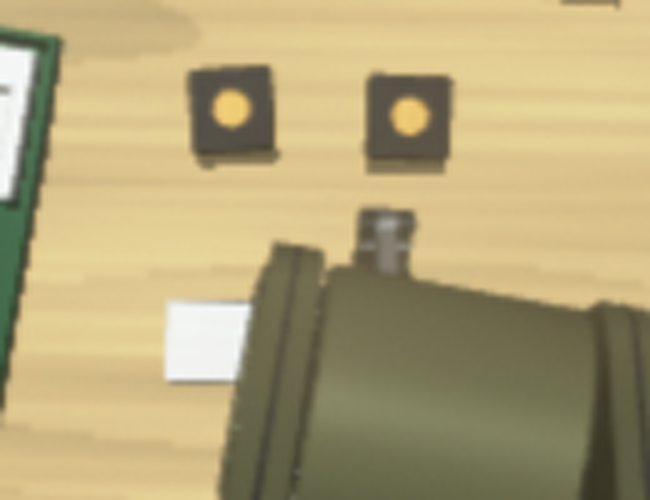

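Emit:
send_rows([
  [0.7,0,0,0.015,0,0,0],
  [0.7,0,0,0.03,0,0,0],
  [0.7,0,0,0.045,0,0,0],
  [0.7,0,0,0.048,0,0,0],
  [0.7,0,-0.015,0.048,0,0,0],
], force=80)

```text
t: 7.5
eef_pos: [433.9, -41.2, 20.0]
ee_rot: [0.001, 0.706, 0.709, 0.001]
contact_force: [-0.7, -0.3, -2.0]
finger_gap: 0.44
```

Emit:
send_rows([
  [0.7,-0.003,-0.03,0,0,0,-1],
  [0.7,-0.006,-0.06,0,0,0,-2],
  [0.7,-0.009,-0.09,0,0,0,-4],
  [0.7,-0.012,-0.12,0,0,0,-6],
  [0.7,-0.015,-0.15,0,0,0,-8],
  [0.7,-0.018,-0.18,0,0,0,-10.4],
  [0.7,-0.02,-0.21,0,0,0,-10.4],
  [0.7,-0.022,-0.235,0,0,0,-10.4],
  [0.7,-0.0225,-0.25,0,0,0,-10.4],
  [0.7,-0.0225,-0.251,0,0,0,-10.4],
  [0.7,-0.0225,-0.251,0,0,0,-10.4],
  [0.7,-0.0225,-0.251,0,0,0,-10.4],
])

```text
t: 8.5
eef_pos: [410.1, -291.9, 18.5]
ee_rot: [-0.001, 0.767, 0.641, 0.0]
contact_force: [-0.1, 0.4, -2.5]
finger_gap: 0.445
```

```bash
python3 - <<'E'
from h import *
s=manip.state();print(s["eef_pos"],s["ee_rot"],s["contact_force"],s["finger_gap"])
grab("scene","scene6");grab("top","top6")
E
```

```text
[ 410.06895978 -291.86959472   18.46787297] [-1.23238234e-03  7.67361019e-01  6.41214118e-01  3.99700737e-05] [-0.14863073  0.37377895 -2.51227063] 0.44500564254662256
```

View pics/scene6.png

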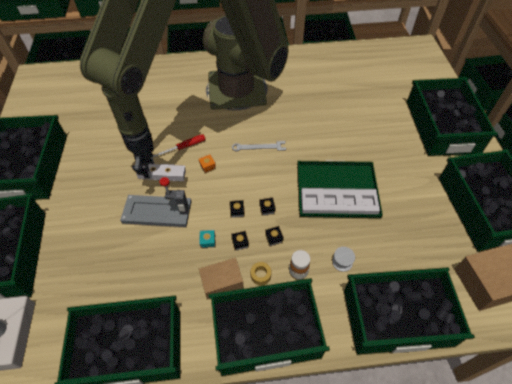

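View pics/top6.png

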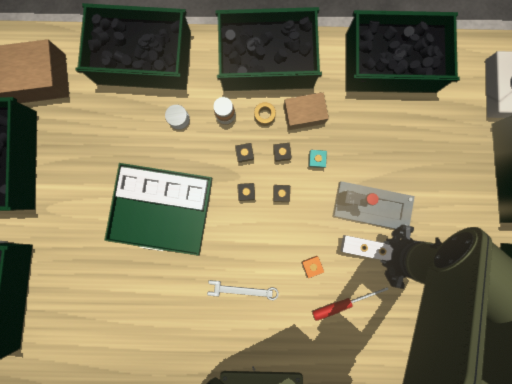

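Emit:
send_rows([
  [0.7,0.01,-0.002,-0.008,0,0,0],
  [0.7,0.025,-0.0045,-0.014,0,0,0],
  [0.7,0.04,-0.0072,-0.016,0,0,0],
  [0.7,0.055,-0.0099,-0.016,0,0,0],
  [0.7,0.07,-0.0126,-0.016,0,0,0],
  [0.7,0.085,-0.0153,-0.016,0,0,0],
  [0.7,0.1,-0.018,-0.016,0,0,0],
  [0.7,0.1035,-0.0185,-0.016,0,0,0],
  [0.7,0.1035,-0.0185,-0.016,0,0,0],
  [0.7,0.1035,-0.0185,-0.016,0,0,0],
  [0.7,0.1035,-0.0185,-0.016,0,0,0],
])

```text
t: 9.52
eef_pos: [513.3, -311.0, 2.4]
ee_rot: [-0.001, 0.767, 0.641, -0.0]
contact_force: [-0.1, -0.2, -3.0]
finger_gap: 0.44
```

```bash
python3 - <<'E'
from h import *
s=manip.state();print(s["eef_pos"],s["ee_rot"],s["contact_force"],s["finger_gap"])
im=grab("scene","scene7");cv2.imwrite("pics/scene7c.png",cv2.resize(im[140:240,105:225],None,fx=6,fy=6,interpolation=cv2.INTER_CUBIC))
im=grab("top","top7");cv2.imwrite("pics/top7c.png",cv2.resize(im[165:245,325:425],None,fx=7,fy=7,interpolation=cv2.INTER_CUBIC))
E
```

```text
[ 513.25782984 -310.96869737    2.3759268 ] [-1.10158541e-03  7.67186742e-01  6.41422753e-01 -3.75559700e-04] [-0.14574672 -0.21206272 -3.02650975] 0.4404216912272067
```

View pics/scene7c.png

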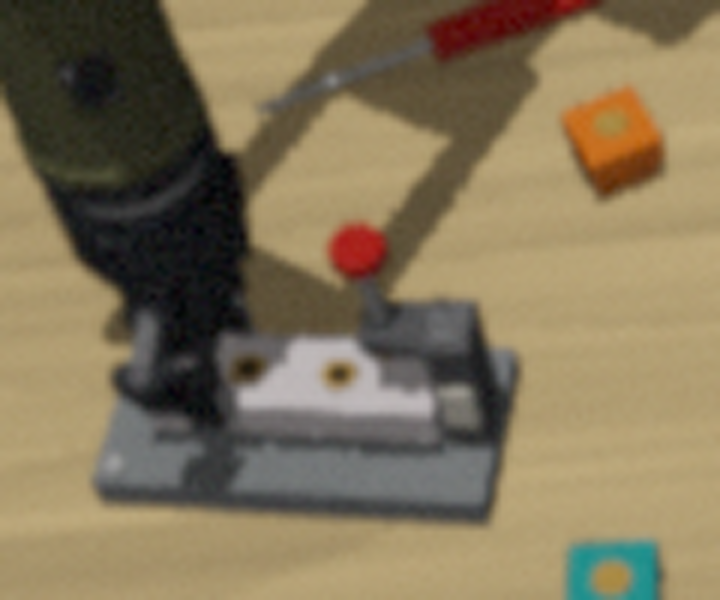

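View pics/top7c.png

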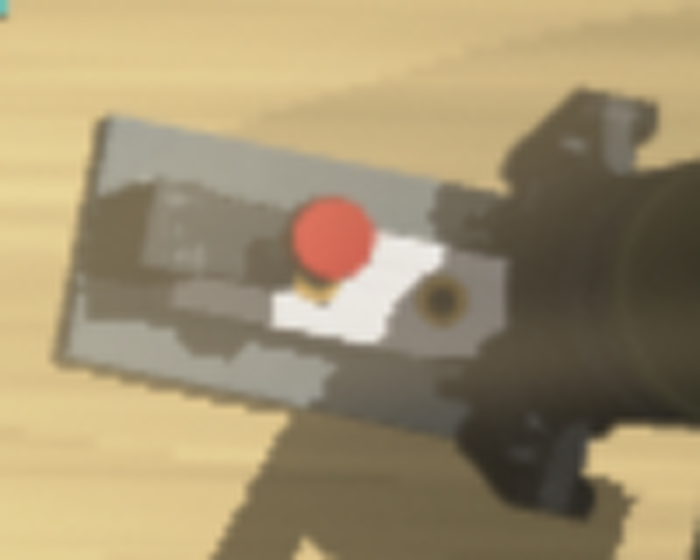

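```bash
python3 - <<'E'
from h import *
t=np.radians(-10.2);ex=np.array([np.cos(t),np.sin(t)]);ey=np.array([-ex[1],ex[0]])
N=np.array([520.2,-276.5])
im=cv2.imread("pics/top7.png")
b=p2w("top",np.array([[270,326],[475,357],[376,232],[445,243],[442,301]])/7.0+[325,165]-.5,56.6)-N
print(np.c_[b@ex,b@ey].round(1))
# edges: visible patch of bar local y -10..10 
for off in (0,):
    print(edge_rect(im,"top",N+ey*(-5),40,22,-10.2,56.6,half=6,sides="+x-x"))
# pocket in same picture at z=22: plate outer +x edge and -y of plate
print(edge_rect(im,"top",N+ey*20,90,60,-10.2,22,half=6,sides="+x-x"))
b0=cv2.imread("pics/top0.png");print(edge_rect(b0,"top",N+ey*(-20),90,100,-10.2,22,half=5,sides="+x-x"),edge_rect(b0,"top",N+ey*(-35),42,70,-10.2,22,half=5))
# bush positions at start: world
h=cv2.cvtColor(b0,cv2.COLOR_BGR2HSV)
m=np.zeros(h.shape[:2],bool);m[230:246,240:282]=1
m&=(h[...,1]>80);print(blobs(m,"top",26,4,60))
E
```

```text
[[-21.1  34.8]
 [-17.8 -36.5]
 [ 18.2   4.4]
 [ 19.1 -19.7]
 [ -0.9 -22.1]]
{'+x': (-1.54, 3.34, 0.63, 25), '-x': (0.73, -2.21, 0.56, 25)}
{'+x': (0.3, 0.46, 0.52, 25), '-x': (4.2, 1.04, 0.47, 16)}
{'+x': (0.46, 0.31, 0.71, 25), '-x': (3.96, -0.42, 0.38, 25)} {'+x': (-2.31, 0.23, 0.57, 15), '-x': (-1.93, 1.0, 0.5, 12), '+y': (-0.97, -0.41, 0.68, 9), '-y': (-3.03, -0.26, 0.59, 21)}
[(array([251.9, 238. ]), np.int32(31), array([433.5,  29.9]), array([433.6,  29.7]), 14.1, 14.1, 46.0), (array([269.5, 238.5]), np.int32(28), array([433.2, -14. ]), array([433.2, -14. ]), 12.4, 12.5, 1.1)]
```

Emit:
send_rows([
  [0.7,0.0011,-0.0002,0,0,0,0],
  [0.7,0.0011,-0.0002,-0.003,0,0,0],
  [0.7,0.0011,-0.0002,-0.006,0,0,0],
  [0.7,0.0011,-0.0002,-0.008,0,0,0],
  [0.7,0.0011,-0.0002,-0.01,0,0,0],
  [0.7,0.0011,-0.0002,-0.012,0,0,0],
  [0.7,0.0011,-0.0002,-0.012,0,0,0],
  [0.7,0.0011,-0.0002,-0.012,0,0,0],
])

```text
t: 10.28
eef_pos: [515.3, -312.0, -9.2]
ee_rot: [-0.0, 0.767, 0.641, -0.0]
contact_force: [0.2, 0.6, -2.1]
finger_gap: 0.448
```

Emit:
send_rows([
  [0.7,0,0,-0.002,0,0,0],
  [0.7,0,0,-0.003,0,0,0],
  [0.7,0,0,-0.003,0,0,0],
  [0.7,0,0,-0.003,0,0,0],
])

```text
t: 10.62
eef_pos: [515.5, -312.1, -12.1]
ee_rot: [-0.0, 0.767, 0.641, -0.0]
contact_force: [0.2, -0.4, -2.4]
finger_gap: 0.443
```

Emit:
send_rows([
  [0.7,0,0,-0.001,0,0,0],
  [0.7,0,0,-0.002,0,0,0],
  [0.7,0,0,-0.003,0,0,0],
  [0.7,0,0,-0.003,0,0,0],
  [0.7,0,0,-0.003,0,0,0],
])

```text
t: 11.03
eef_pos: [515.7, -312.2, -14.0]
ee_rot: [0.0, 0.767, 0.641, 0.0]
contact_force: [-1.2, 0.2, 6.5]
finger_gap: 0.445
```

Emit:
send_rows([
  [0,0,0,0.001,0,0,0],
  [-0.3,0,0,0.001,0,0,0],
  [-0.4,0,0,0.001,0,0,0],
  [-0.4,0,0,0.001,0,0,0],
  [-0.4,0,0,0.001,0,0,0],
  [-0.4,0,0,0.015,0,0,0],
  [-0.4,0,0,0.03,0,0,0],
  [-0.4,0,0,0.05,0,0,0],
  [-0.4,0,0,0.06,0,0,0],
  [-0.4,0,0,0.06,0,0,0],
])

```text
t: 11.87
eef_pos: [517.4, -313.4, 47.4]
ee_rot: [0.003, 0.767, 0.641, 0.001]
contact_force: [0.5, 0.7, 0.1]
finger_gap: 0.704
```

```bash
python3 - <<'E'
from h import *
s=manip.state();print(s["eef_pos"],s["contact_force"],s["finger_gap"])
im=grab("scene","scene8");cv2.imwrite("pics/scene8c.png",cv2.resize(im[140:240,105:225],None,fx=6,fy=6,interpolation=cv2.INTER_CUBIC))
E
```

```text
[ 517.38763303 -313.42405212   47.43643023] [0.53864948 0.68671923 0.0975058 ] 0.7038515367941034
```

View pics/scene8c.png

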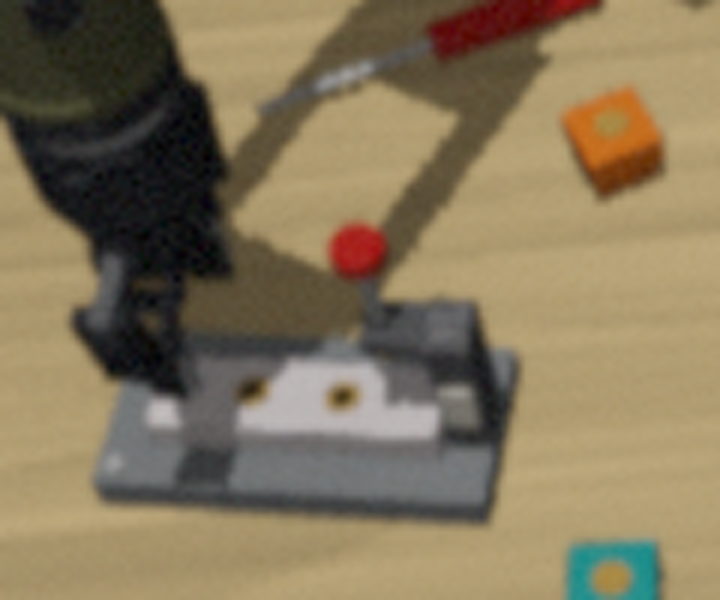

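Emit:
send_rows([
  [-0.4,0,0,0.03,0,0,0],
  [-0.4,0,0,0.06,0,0,0],
  [0.5,0,0,0.09,0,0,0],
  [1,0,0,0.113,0,0,0],
  [1,0.003,0.02,0.113,0,0,0],
  [1,0.008,0.05,0.113,0,0,0],
  [1,0.0125,0.088,0.113,0,0,0],
  [1,0.0125,0.088,0.113,0,0,0],
  [1,0.0125,0.088,0.113,0,0,0],
  [1,0.0125,0.088,0.105,0,0,0],
  [1,0.0125,0.088,0.1,0,0,0],
  [1,0.0125,0.088,0.1,0,0,0],
])

```text
t: 12.92
eef_pos: [526.7, -224.6, 142.8]
ee_rot: [-0.002, 0.768, 0.641, -0.001]
contact_force: [0.1, -0.0, 0.0]
finger_gap: -0.0
```

```bash
python3 - <<'E'
from h import *
s=manip.state();print(s["eef_pos"],s["contact_force"],s["finger_gap"])
im=grab("scene","scene9");cv2.imwrite("pics/scene9c.png",cv2.resize(im[120:240,105:225],None,fx=5,fy=5,interpolation=cv2.INTER_CUBIC))
im=grab("top","top9");cv2.imwrite("pics/top9c.png",cv2.resize(im[165:245,325:425],None,fx=7,fy=7,interpolation=cv2.INTER_CUBIC))
E
```

```text
[ 526.65533237 -224.6232397   142.78305144] [ 0.06552771 -0.03731579  0.01239471] -0.000320395165612067
```

View pics/scene9c.png

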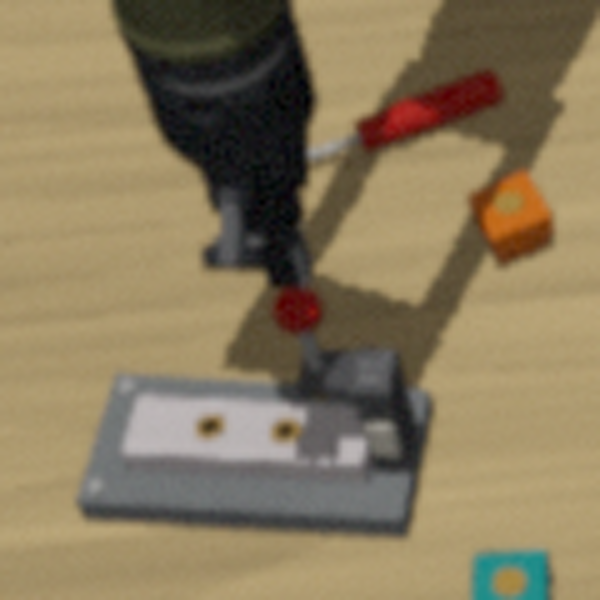

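View pics/top9c.png

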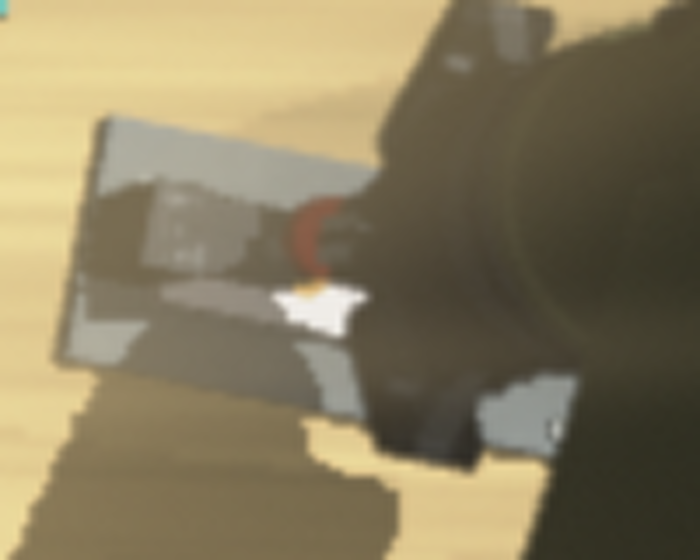

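Emit:
send_rows([
  [1,0.002,-0.001,-0.005,0,0,0],
  [1,0.002,-0.001,-0.012,0,0,0],
  [1,0.002,-0.001,-0.018,0,0,0],
  [1,0.002,-0.001,-0.024,0,0,0],
  [1,0.002,-0.001,-0.03,0,0,0],
  [1,0.002,-0.001,-0.036,0,0,0],
  [1,0.002,-0.001,-0.042,0,0,0],
  [1,0.002,-0.001,-0.048,0,0,0],
  [1,0.002,-0.001,-0.05,0,0,0],
  [1,0.002,-0.001,-0.05,0,0,0],
])

```text
t: 13.85
eef_pos: [529.9, -225.3, 94.5]
ee_rot: [-0.0, 0.767, 0.641, -0.0]
contact_force: [-1.2, -1.3, 3.0]
finger_gap: -0.003
```

```bash
python3 - <<'E'
from h import *
s=manip.state();print(s["eef_pos"],s["contact_force"],s["finger_gap"])
im=grab("scene","scene10");cv2.imwrite("pics/scene10c.png",cv2.resize(im[120:240,105:225],None,fx=5,fy=5,interpolation=cv2.INTER_CUBIC))
E
```

```text
[ 529.92705339 -225.26203113   94.49105283] [-1.19206998 -1.32639959  3.02874503] -0.0026080514662032827
```

View pics/scene10c.png

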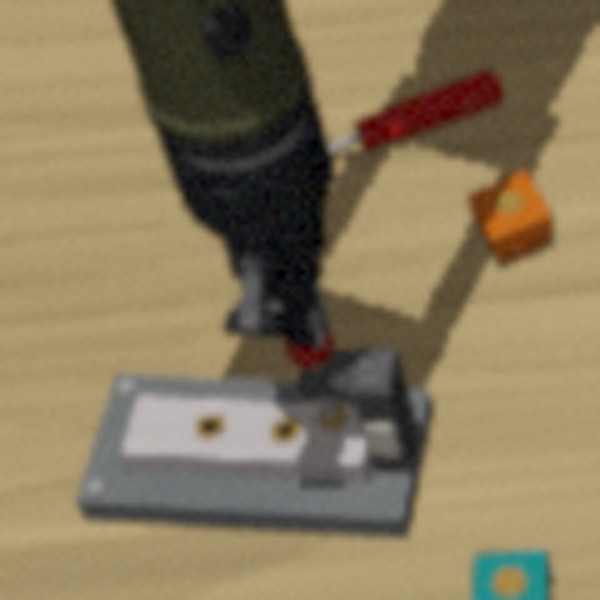

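Emit:
send_rows([
  [1,0,0,-0.004,0,0,0],
  [1,0,0,-0.008,0,0,0],
  [1,0,0,-0.011,0,0,0],
  [1,0,0,-0.012,0,0,0],
  [1,0,0,-0.012,0,0,0],
  [1,0,0,-0.012,0,0,0],
])

```text
t: 14.4
eef_pos: [530.1, -225.3, 83.0]
ee_rot: [0.0, 0.767, 0.641, 0.0]
contact_force: [-0.2, -1.7, 4.7]
finger_gap: 0.002
```

Emit:
send_rows([
  [1,0,0,-0.001,0,0,0],
  [1,0,0,-0.001,0,0,0],
  [1,0,0,-0.001,0,0,0],
])

```text
t: 14.65
eef_pos: [530.1, -225.3, 82.1]
ee_rot: [0.0, 0.767, 0.641, 0.0]
contact_force: [0.2, -1.9, 4.2]
finger_gap: -0.002
```

Emit:
send_rows([
  [1,0,0,-0.001,0,0,0],
  [1,0,0,-0.001,0,0,0],
  [1,0,0,-0.001,0,0,0],
])

```text
t: 14.9
eef_pos: [530.1, -225.3, 81.0]
ee_rot: [0.0, 0.767, 0.641, 0.0]
contact_force: [-0.3, -3.0, 3.5]
finger_gap: 0.005
```

Emit:
send_rows([
  [1,0,0,-0.001,0,0,0],
  [1,0,0,-0.001,0,0,0],
  [1,0,0,-0.001,0,0,0],
])

```text
t: 15.15
eef_pos: [530.1, -225.3, 80.7]
ee_rot: [0.0, 0.767, 0.641, 0.0]
contact_force: [-1.0, -1.7, 7.2]
finger_gap: 0.001
```

Emit:
send_rows([
  [1,0,0,-0.001,0,0,0],
  [1,0,0,-0.001,0,0,0],
  [1,0,0,-0.001,0,0,0],
])

```text
t: 15.4
eef_pos: [530.2, -225.3, 80.7]
ee_rot: [0.001, 0.767, 0.641, 0.0]
contact_force: [-3.8, -0.1, 13.2]
finger_gap: -0.003
```

Emit:
send_rows([
  [1,0,0,0,0,0,0],
  [1,0,0,0,0,0,0],
  [1,0,0,0,0,0,0],
  [1,0,0,0,0,0,0],
  [1,0,0,0,0,0,0],
  [1,0,0,0,0,0,0],
  [1,0,0,0,0,0,0],
  [1,0,0,0,0,0,0],
  [1,0,0,0,0,0,0],
  [1,0,0,0,0,0,0],
  [1,0,0,0,0,0,0],
  [1,0,0,0,0,0,0],
])

```text
t: 16.4
eef_pos: [530.3, -225.3, 80.7]
ee_rot: [0.001, 0.767, 0.641, 0.0]
contact_force: [-3.7, -0.9, 14.5]
finger_gap: -0.005
```

```bash
python3 - <<'E'
from h import *
s=manip.state();print(s["eef_pos"],s["contact_force"],s["finger_gap"])
im=grab("scene","scene11");cv2.imwrite("pics/scene11c.png",cv2.resize(im[120:240,105:225],None,fx=5,fy=5,interpolation=cv2.INTER_CUBIC))
E
```

```text
[ 530.26091919 -225.2846317    80.68943986] [-3.70915101 -0.91337246 14.52070188] -0.005073117293522673
```

View pics/scene11c.png

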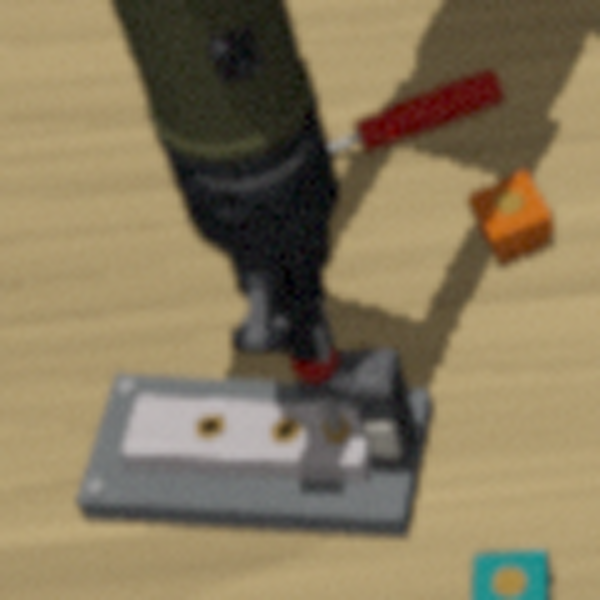

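Emit:
send_rows([
  [1,0,0,0.008,0,0,0],
  [1,0,0,0.02,0,0,0],
  [1,0,0,0.035,0,0,0],
  [1,0,0,0.05,0,0,0],
  [1,0,0,0.07,0,0,0],
  [0.5,-0.003,-0.015,0.075,0,0,0],
  [0,-0.006,-0.035,0.075,0,0,0],
  [-0.4,-0.01,-0.06,0.075,0,0,0],
  [-0.4,-0.0146,-0.0869,0.075,0,0,0],
  [-0.4,-0.0146,-0.0869,0.07,0,0,0],
  [-0.4,-0.0146,-0.0869,0.04,0,0,0],
  [-0.4,-0.0146,-0.0869,0.04,0,0,0],
])

```text
t: 17.45
eef_pos: [511.9, -309.2, 114.0]
ee_rot: [-0.005, 0.768, 0.641, -0.001]
contact_force: [-1.0, 1.2, -1.0]
finger_gap: 0.697
```

```bash
python3 - <<'E'
from h import *
s=manip.state();print(s["eef_pos"],s["ee_rot"],s["contact_force"],s["finger_gap"])
im=grab("scene","scene12")
E
```

```text
[ 511.89652496 -309.23157248  114.02001796] [-5.12761891e-03  7.67703982e-01  6.40783722e-01 -7.24787918e-04] [-0.98395961  1.21334183 -0.95503048] 0.6969834614675269
```

View pics/scene12.png

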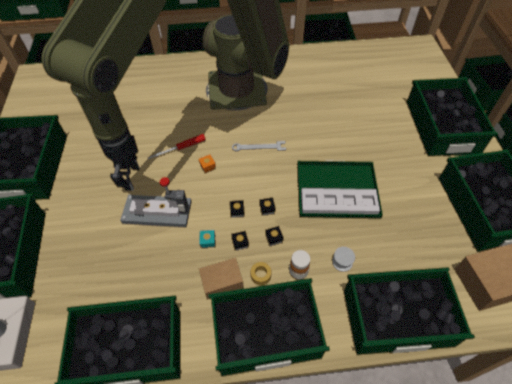

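Emit:
send_rows([
  [-0.4,0,0,-0.03,0,0,0],
  [-0.4,0,0,-0.06,0,0,0],
  [-0.4,0,0,-0.09,0,0,0],
  [-0.4,0,0,-0.1,0,0,0],
  [-0.4,0,0,-0.1,0,0,0],
  [-0.4,0,0,-0.1,0,0,0],
])

```text
t: 18.0
eef_pos: [515.8, -311.6, 19.5]
ee_rot: [-0.0, 0.767, 0.641, 0.0]
contact_force: [-0.2, 0.0, 1.1]
finger_gap: 0.699
```

Emit:
send_rows([
  [-0.4,0,0,-0.01,0,0,0],
  [-0.4,0,0,-0.02,0,0,0],
  [-0.4,0,0,-0.03,0,0,0],
  [-0.4,0,0,-0.032,0,0,0],
  [-0.4,0,0,-0.032,0,0,0],
  [-0.4,0,0,-0.032,0,0,0],
])

```text
t: 18.5
eef_pos: [515.2, -312.0, -13.2]
ee_rot: [-0.0, 0.767, 0.641, -0.0]
contact_force: [0.2, 0.2, 0.1]
finger_gap: 0.699
```

Emit:
send_rows([
  [0,0,0,0,0,0,0],
  [0.3,0,0,0,0,0,0],
  [0.7,0,0,0,0,0,0],
  [0.7,0,0,0,0,0,0],
  [0.7,0,0,0,0,0,0],
  [0.7,0,0,0,0,0,0],
  [0.7,0,0,0,0,0,0],
  [0.7,0,0,0.005,0,0,0],
  [0.7,0,0,0.01,0,0,0],
  [0.7,0,0,0.018,0,0,0],
  [0.7,0,0,0.02,0,0,0],
  [0.7,0,0,0.02,0,0,0],
])

```text
t: 19.5
eef_pos: [516.1, -312.5, 8.0]
ee_rot: [0.001, 0.767, 0.641, 0.0]
contact_force: [0.5, 0.0, -2.6]
finger_gap: 0.441
```

```bash
python3 - <<'E'
from h import *
s=manip.state();print(s["eef_pos"],s["contact_force"],s["finger_gap"])
im=grab("scene","scene13");cv2.imwrite("pics/scene13c.png",cv2.resize(im[120:240,105:225],None,fx=5,fy=5,interpolation=cv2.INTER_CUBIC))
E
```

```text
[ 516.12990215 -312.51585976    7.96959783] [ 0.51720949  0.02734858 -2.56993353] 0.44099429098200327
```

View pics/scene13c.png

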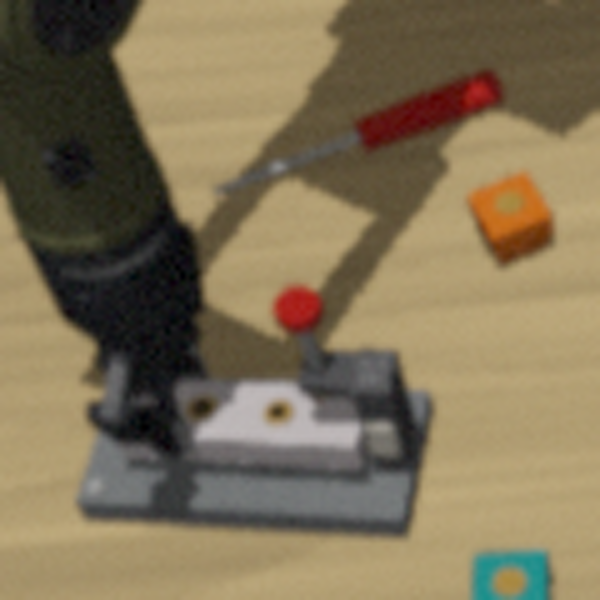

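Emit:
send_rows([
  [0.7,-0.015,0.0027,0,0,0,0],
  [0.7,-0.03,0.0054,0,0,0,0],
  [0.7,-0.045,0.0081,0,0,0,0],
  [0.7,-0.06,0.0108,0,0,0,0],
  [0.7,-0.075,0.0135,0,0,0,0],
  [0.7,-0.09,0.0162,0,0,0,0],
  [0.7,-0.1035,0.0185,0,0,0,0],
  [0.7,-0.1035,0.0185,0,0,0,0],
  [0.7,-0.1035,0.0185,0.015,0,0,0],
  [0.7,-0.1035,0.0185,0.03,0,0,0],
  [0.7,-0.1035,0.0185,0.04,0,0,0],
  [0.7,-0.1035,0.0185,0.04,0,0,0],
])

```text
t: 20.55
eef_pos: [414.2, -295.1, 49.1]
ee_rot: [0.003, 0.767, 0.641, 0.001]
contact_force: [0.6, -0.2, -2.3]
finger_gap: 0.443
```

Emit:
send_rows([
  [0.7,0.001,0.02,0,0,0,0],
  [0.7,0.003,0.05,0,0,0,0],
  [0.7,0.005,0.085,0,0,0,0],
  [0.7,0.007,0.12,0,0,0,0],
  [0.7,0.009,0.155,0,0,0,0],
  [0.7,0.011,0.19,0,0,0,0.5],
  [0.7,0.013,0.225,0,0,0,1],
  [0.7,0.015,0.26,0,0,0,1.5],
  [0.7,0.019,0.295,0,0,0,2.3],
  [0.7,0.023,0.33,0,0,0,2.3],
  [0.7,0.027,0.365,0,0,0,2.3],
  [0.7,0.03,0.4,0,0,0,2.3],
])

```text
t: 21.55
eef_pos: [442.2, 108.5, 46.6]
ee_rot: [0.0, 0.754, 0.657, 0.0]
contact_force: [1.1, -1.0, -1.4]
finger_gap: 0.445
```

Emit:
send_rows([
  [0.7,0.004,0.035,0,0,0,0],
  [0.7,0.007,0.07,0,0,0,0],
  [0.7,0.009,0.1,0,0,0,0],
  [0.7,0.011,0.125,0,0,0,0],
  [0.7,0.012,0.135,0,0,0,0],
  [0.7,0.012,0.135,0,0,0,0],
  [0.7,0.012,0.135,0,0,0,0],
  [0.7,0.012,0.135,0,0,0,0],
])

```text
t: 22.22
eef_pos: [453.0, 240.2, 46.5]
ee_rot: [-0.0, 0.754, 0.656, -0.001]
contact_force: [0.3, 0.6, -2.1]
finger_gap: 0.442
```

```bash
python3 - <<'E'
from h import *
s=manip.state();print(s["eef_pos"],s["ee_rot"],s["contact_force"],s["finger_gap"])
grab("scene","scene14");grab("top","top14")
E
```

```text
[453.04736988 240.21715867  46.47365677] [-3.94120465e-05  7.54338717e-01  6.56484570e-01 -1.05316312e-03] [ 0.32077637  0.60475904 -2.06001698] 0.442342076093595
```

View pics/top14.png

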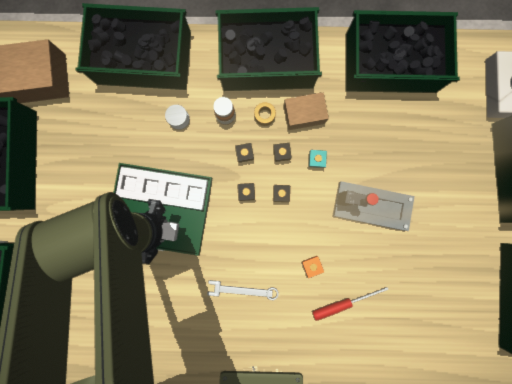

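View pics/scene14.png

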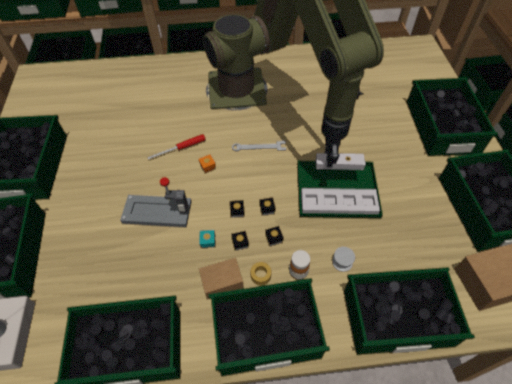

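Emit:
send_rows([
  [0.7,0.001,0,-0.015,0,0,0],
  [0.7,0.002,0,-0.03,0,0,0],
  [0.7,0.002,0,-0.045,0,0,0],
  [0.7,0.002,0,-0.06,0,0,0],
  [0.7,0.002,0,-0.066,0,0,0],
  [0.7,0.002,0,-0.068,0,0,0],
  [0.7,0.002,0,-0.068,0,0,0],
  [0.7,0.002,0,-0.068,0,0,0],
])

```text
t: 22.98
eef_pos: [456.4, 241.3, -20.4]
ee_rot: [0.0, 0.755, 0.656, 0.0]
contact_force: [-0.1, -0.6, -2.3]
finger_gap: 0.443
```

Emit:
send_rows([
  [0.7,0,0,-0.001,0,0,0],
  [0.7,0,0,-0.002,0,0,0],
  [0.7,0,0,-0.002,0,0,0],
  [0.7,0,0,-0.002,0,0,0],
])

```text
t: 23.32
eef_pos: [456.8, 241.8, -22.1]
ee_rot: [0.0, 0.754, 0.657, 0.001]
contact_force: [1.3, 0.1, 4.2]
finger_gap: 0.442
```

Emit:
send_rows([
  [0.7,0,0,-0.001,0,0,0],
  [0.7,0,0,-0.001,0,0,0],
  [0,0,0,-0.001,0,0,0],
  [-0.2,0,0,0,0,0,0],
  [-0.3,0,0,0,0,0,0],
  [-0.3,0,0,0,0,0,0],
  [-0.3,0,0,0.015,0,0,0],
  [-0.3,0,0,0.04,0,0,0],
  [-0.3,0,0,0.07,0,0,0],
  [-0.3,0,0,0.1,0,0,0],
  [-0.3,0,0,0.1,0,0,0],
])

```text
t: 24.23
eef_pos: [459.9, 243.3, 82.0]
ee_rot: [0.001, 0.754, 0.657, 0.005]
contact_force: [1.5, 0.3, 1.0]
finger_gap: 0.65
```

```bash
python3 - <<'E'
from h import *
s=manip.state();print(s["eef_pos"],s["ee_rot"],s["contact_force"],s["finger_gap"])
im=grab("scene","scene15");cv2.imwrite("pics/scene15c.png",cv2.resize(im[140:260,220:400],None,fx=4.4,fy=4.4,interpolation=cv2.INTER_CUBIC))
E
```

```text
[459.8678975  243.32048428  82.0087401 ] [0.00147199 0.75424144 0.65657829 0.0047582 ] [1.52632193 0.31443298 0.96342163] 0.649839081176916
```

View pics/scene15c.png

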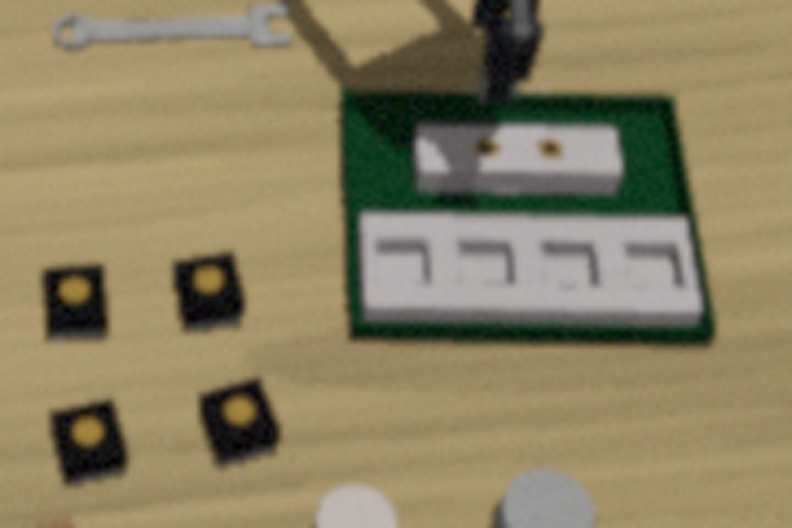

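```bash
cat >> h.py <<'E'
def punch(im,n,c,yaw,z=36):
    # weighted dot centroid (brass, brighter than head) and head edges
    uv=w2p(n,[*c,z])[0]
    k=8;x0,y0=int(uv[0])-5,int(uv[1])-5
    p=im[y0:y0+11,x0:x0+11].astype(float);w=np.clip(p[...,2]-130,0,60)  # red channel
    yy,xx=np.mgrid[0:11,0:11];w*=((xx+x0-uv[0])**2+(yy+y0-uv[1])**2<16)
    d=p2w(n,[(w*xx).sum()/w.sum()+x0,(w*yy).sum()/w.sum()+y0],z)[0]
    r=edge_rect(im,n,d,42,42,yaw,z,half=5)
    t=np.radians(yaw);ex=np.array([np.cos(t),np.sin(t)]);ey=np.array([-ex[1],ex[0]])
    e=d+ey*(r["+y"][0]-r["-y"][0])/2+ex*r["+x"][0]
    dy=(-r["+x"][1]+r["+y"][1]-r["-y"][1])/3
    return d.round(2),e.round(2),round(yaw+dy,1),r
E
python3 - <<'E'
from h import *
ims=[grab("top","top16")]+[cv2.imread("pics/top0.png")]
for c,y in[((549.8,47.6),2.4),((547.5,-41.6),.8),((649.4,54.1),11.7),((652.9,-41.4),8)]:
    for im in ims:
        d,e,yw,r=punch(im,"top",c,y);print(d,e,yw,{k:v[:2] for k,v in r.items()})
E
```

```text
[549.79  47.37] [549.74  47.03] 2.6 {'+x': (-0.07, -1.63), '-x': (4.17, 0.15), '+y': (-0.45, -0.74), '-y': (0.22, 0.41)}
[549.75  47.36] [549.72  47.04] 3.1 {'+x': (-0.04, -1.8), '-x': (4.15, 0.23), '+y': (-0.33, 0.61), '-y': (0.32, 0.21)}
[547.56 -41.67] [546.84 -40.45] 0.4 {'+x': (-0.71, 0.02), '-x': (4.38, 0.23), '+y': (1.06, -1.05), '-y': (-1.39, 0.15)}
[547.44 -41.66] [546.81 -40.49] 1.2 {'+x': (-0.61, -0.51), '-x': (4.35, 0.16), '+y': (0.98, 0.84), '-y': (-1.38, -0.0)}
[649.49  54.06] [649.23  54.12] 11.8 {'+x': (-0.25, -0.29), '-x': (3.55, -0.21), '+y': (0.54, 0.05), '-y': (0.32, 0.02)}
[649.5   54.07] [649.24  54.14] 11.9 {'+x': (-0.24, 0.03), '-x': (3.56, 0.42), '+y': (0.53, 0.49), '-y': (0.28, -0.18)}
[653.06 -41.54] [652.14 -40.42] 7.8 {'+x': (-0.75, -0.32), '-x': (3.61, 1.26), '+y': (2.39, -1.24), '-y': (-0.07, -0.43)}
[653.01 -41.54] [652.41 -40.34] 6.6 {'+x': (-0.43, 3.21), '-x': (3.7, 1.24), '+y': (2.46, -1.02), '-y': (-0.09, 0.09)}
```

View pics/top16.png

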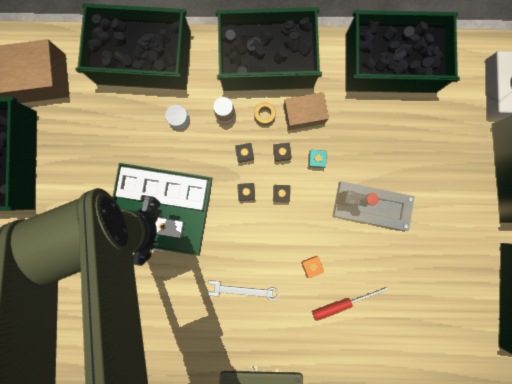

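Emit:
send_rows([
  [-0.4,0.0946,-0.1941,0,0,0,10.5],
  [-0.4,0.0946,-0.1941,0,0,0,10.5],
  [-0.4,0.0946,-0.1941,0,0,0,10.5],
  [-0.4,0.0946,-0.1941,0,0,0,10.5],
  [-0.4,0.0946,-0.1941,0,0,0,10.5],
  [-0.4,0.0946,-0.1941,0,0,0,10.5],
  [-0.4,0.0946,-0.1941,-0.027,0,0,10.5],
  [-0.4,0.0946,-0.1941,-0.04,0,0,10.5],
  [-0.4,0.0946,-0.1941,-0.04,0,0,10.5],
  [-0.4,0.0946,-0.1941,-0.04,0,0,10.5],
  [-0.4,0.0946,-0.1941,-0.04,0,0,10.5],
], force=60)

```text
t: 25.25
eef_pos: [550.1, 47.8, 36.6]
ee_rot: [-0.0, 0.691, 0.723, -0.0]
contact_force: [-0.5, -0.3, -0.1]
finger_gap: 0.7
```

```bash
cat >> h.py <<'E'
def st():
    s=manip.state();q=s["ee_rot"];yaw=np.degrees(2*np.arctan2(q[2],q[1]))-90
    print("pos",s["eef_pos"].round(2),"yaw",yaw.round(2),"F",s["contact_force"].round(1),"T",s["wrist_torque"].round(2),"gap",round(s["finger_gap"],3),"t",s["t"])
E
python3 - <<'E'
from h import *
st();im=grab("scene","scene17");cv2.imwrite("pics/scene17c.png",cv2.resize(im[140:260,180:340],None,fx=5,fy=5,interpolation=cv2.INTER_CUBIC))
E
```

```text
pos [550.07  47.8   36.61] yaw 2.6 F [-0.5 -0.3 -0.1] T [-0.   -0.03 -0.02] gap 0.7 t 25.25
```

View pics/scene17c.png

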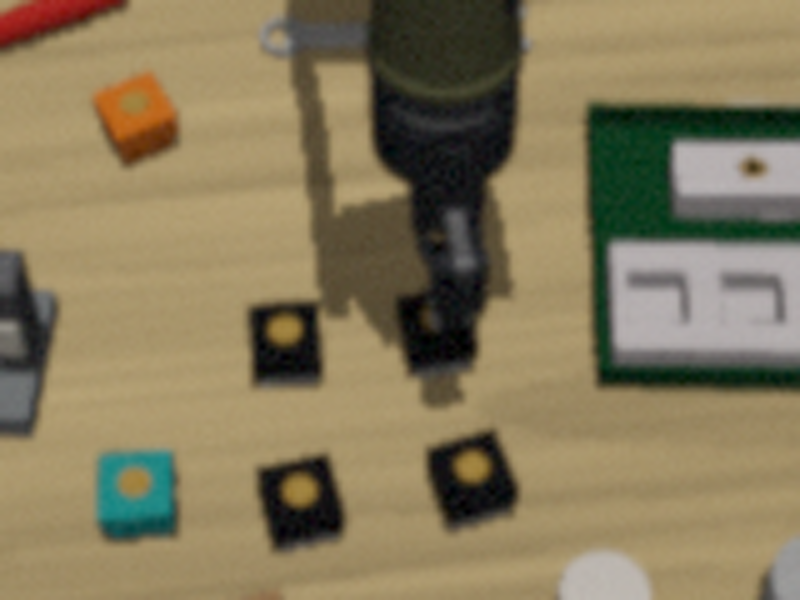

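Emit:
send_rows([
  [-0.4,0,0,-0.02,0,0,0],
  [-0.4,0,0,-0.04,0,0,0],
  [-0.4,0,0,-0.055,0,0,0],
  [-0.4,0,0,-0.059,0,0,0],
  [-0.4,0,0,-0.059,0,0,0],
  [0,0,0,-0.059,0,0,0],
  [0.5,0,0,-0.059,0,0,0],
  [0.7,0,0,-0.059,0,0,0],
  [0.7,0,0,-0.059,0,0,0],
  [0.7,0,0,-0.059,0,0,0],
  [0.7,0,0,-0.059,0,0,0],
  [0.7,0,0,-0.059,0,0,0],
])

```text
t: 26.3
eef_pos: [551.8, 47.6, -20.6]
ee_rot: [0.001, 0.691, 0.723, 0.001]
contact_force: [-0.7, 0.6, 6.0]
finger_gap: 0.473
```

```bash
python3 - <<'E'
from h import *
st()
E
```

```text
pos [551.76  47.55 -20.57] yaw 2.57 F [-0.7  0.6  6. ] T [0.12 0.18 0.03] gap 0.473 t 26.3
```

Emit:
send_rows([
  [0.7,0,0,0.02,0,0,0],
  [0.7,0,0,0.045,0,0,0],
  [0.7,0,0,0.06,0,0,0],
  [0.7,-0.001,0.03,0.06,0,0,-3],
  [0.7,-0.002,0.06,0.06,0,0,-6],
  [0.7,-0.003,0.09,0.06,0,0,-9],
  [0.7,-0.0046,0.12,0.06,0,0,-10.5],
  [0.7,-0.0046,0.1318,0.06,0,0,-10.5],
  [0.7,-0.0046,0.1318,0.06,0,0,-10.5],
  [0.7,-0.0046,0.1318,0.045,0,0,-10.5],
  [0.7,-0.0046,0.1318,0.045,0,0,-10.5],
  [0.7,-0.0046,0.1318,0.045,0,0,-10.5],
])

```text
t: 27.3
eef_pos: [544.6, 177.9, 22.2]
ee_rot: [-0.0, 0.754, 0.656, -0.001]
contact_force: [0.7, 0.3, -1.3]
finger_gap: 0.475
```

```bash
python3 - <<'E'
from h import *
st();im=grab("scene","scene18");cv2.imwrite("pics/scene18c.png",cv2.resize(im[150:230,285:395],None,fx=7,fy=7,interpolation=cv2.INTER_CUBIC))
im=grab("top","top18");cv2.imwrite("pics/top18c.png",cv2.resize(im[155:245,105:225],None,fx=6,fy=6,interpolation=cv2.INTER_CUBIC))
E
```

```text
pos [544.65 177.89  22.25] yaw -7.94 F [ 0.7  0.3 -1.3] T [ 0.   -0.07  0.01] gap 0.475 t 27.3
```

View pics/scene18c.png

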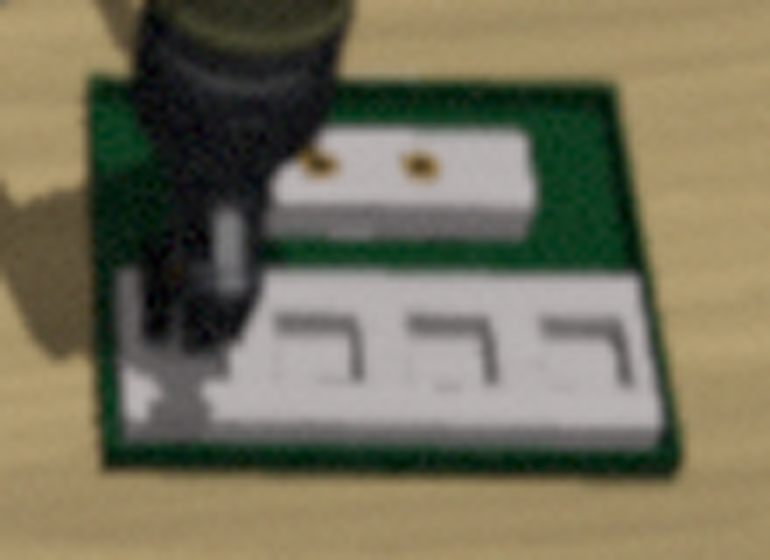

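View pics/top18c.png

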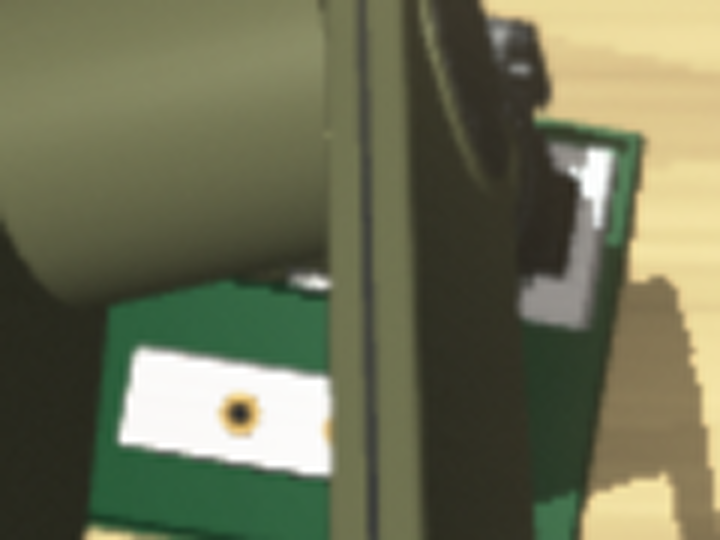

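```bash
python3 - <<'E'
from h import *
t=np.radians(-7.9);ex=np.array([np.cos(t),np.sin(t)]);ey=np.array([-ex[1],ex[0]])
S=np.array([543.85,179.05])
im=cv2.imread("pics/top18.png")
for z in(58.8,78.8):
    e=p2w("top",np.array([[578,182],[573,228],[568,275]])/6+[105,155]-.5,z)-S
    print(z,np.c_[e@ex,e@ey].round(1))
print(edge_rect(im,"top",S,42,42,-7.9,58.8,half=5,sides="-y"))
E
```

```text
58.8 [[ 20.6 -20.1]
 [  1.9 -21.2]
 [-17.2 -22.4]]
78.8 [[ 19.4 -23.5]
 [  1.1 -24.7]
 [-17.6 -25.9]]
{'-y': (0.68, 0.99, 0.51, 23)}
```

Emit:
send_rows([
  [0.7,0,0,-0.004,0,0,0],
  [0.7,0,0,-0.008,0,0,0],
  [0.7,0,0,-0.01,0,0,0],
  [0.7,0,0,-0.01,0,0,0],
  [0.7,0,0,-0.01,0,0,0],
  [0.7,0,0,-0.01,0,0,0],
])

```text
t: 27.9
eef_pos: [546.0, 179.2, 13.0]
ee_rot: [-0.0, 0.754, 0.657, 0.0]
contact_force: [0.7, 0.2, -2.1]
finger_gap: 0.477
```

```bash
python3 - <<'E'
from h import *
st()
E
```

```text
pos [545.96 179.16  13.01] yaw -7.93 F [ 0.7  0.2 -2.1] T [-0.05  0.04  0.06] gap 0.477 t 27.9
```

Emit:
send_rows([
  [0.7,-0.0005,-0.0005,-0.003,0,0,0],
  [0.7,-0.0005,-0.0005,-0.005,0,0,0],
  [0.7,-0.0005,-0.0005,-0.007,0,0,0],
  [0.7,-0.0005,-0.0005,-0.009,0,0,0],
  [0.7,-0.0005,-0.0005,-0.009,0,0,0],
  [0.7,-0.0005,-0.0005,-0.009,0,0,0],
])

```text
t: 28.4
eef_pos: [544.3, 178.7, 3.7]
ee_rot: [-0.001, 0.754, 0.657, -0.001]
contact_force: [-1.7, 1.4, -1.4]
finger_gap: 0.473
```

```bash
python3 - <<'E'
from h import *
st()
E
```

```text
pos [544.28 178.65   3.69] yaw -7.93 F [-1.7  1.4 -1.4] T [ 0.06  0.33 -0.  ] gap 0.473 t 28.4
```

Emit:
send_rows([
  [0.7,-0.0006,0,-0.003,0,0,0],
  [0.7,-0.0008,0,-0.006,0,0,0],
  [0.7,-0.0008,0,-0.009,0,0,0],
  [0.7,-0.0008,0,-0.011,0,0,0],
  [0.7,-0.0008,0,-0.012,0,0,0],
  [0.7,-0.0008,0,-0.012,0,0,0],
  [0.7,-0.0008,0,-0.012,0,0,0],
])

```text
t: 28.98
eef_pos: [544.3, 178.6, -8.4]
ee_rot: [-0.0, 0.754, 0.657, -0.0]
contact_force: [-1.2, 1.4, -3.0]
finger_gap: 0.474
```

```bash
python3 - <<'E'
from h import *
st()
E
```

```text
pos [544.28 178.6   -8.39] yaw -7.93 F [-1.2  1.4 -3. ] T [0.13 0.34 0.02] gap 0.474 t 28.9833
```

Emit:
send_rows([
  [0.7,0,0,-0.001,0,0,0],
  [0.7,0,0,-0.002,0,0,0],
  [0.7,0,0,-0.002,0,0,0],
  [0.7,0,0,-0.002,0,0,0],
])

```text
t: 29.32
eef_pos: [544.3, 178.6, -8.6]
ee_rot: [0.0, 0.754, 0.657, 0.0]
contact_force: [-5.0, -0.1, 9.7]
finger_gap: 0.474
```

Emit:
send_rows([
  [0.2,0,0,0.001,0,0,0],
  [-0.3,0,0,0.001,0,0,0],
  [-0.3,0,0,0.001,0,0,0],
  [-0.3,0,0,0.002,0,0,0],
  [-0.3,0,0,0.002,0,0,0],
  [-0.3,0,0,0.02,0,0,0],
  [-0.3,0,0,0.05,0,0,0],
  [-0.3,0,0,0.07,0,0,0],
  [-0.3,0,0,0.07,0,0,0],
])

```text
t: 30.07
eef_pos: [548.7, 179.6, 64.3]
ee_rot: [0.002, 0.754, 0.657, 0.004]
contact_force: [0.8, -0.9, 0.7]
finger_gap: 0.653
```

```bash
python3 - <<'E'
from h import *
st();im=grab("scene","scene19");cv2.imwrite("pics/scene19c.png",cv2.resize(im[140:260,220:400],None,fx=4.4,fy=4.4,interpolation=cv2.INTER_CUBIC))
im=grab("top","top19")
for c,y in[((547.5,-41.6),.8),((649.4,54.1),11.7),((652.9,-41.4),8)]:
    d,e,yw,r=punch(im,"top",c,y);print(d,e,yw)
E
```

```text
pos [548.73 179.61  64.32] yaw -7.92 F [ 0.8 -0.9  0.7] T [ 0.02 -0.01 -0.  ] gap 0.653 t 30.0667
[547.69 -41.67] [546.76 -40.55] 0.7
[649.44  54.03] [649.28  54.1 ] 11.3
[653.06 -41.5 ] [652.28 -40.49] 8.2
```

View pics/scene19c.png

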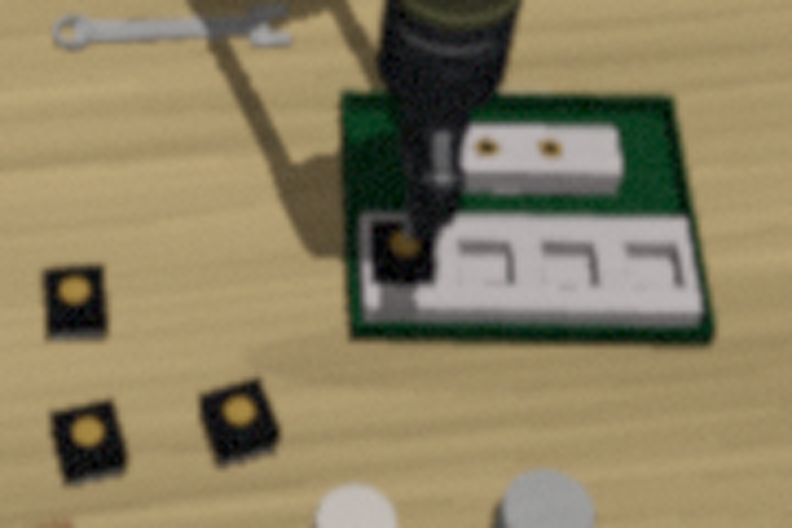

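Emit:
send_rows([
  [-0.4,0.001,-0.035,0,0,0,2],
  [-0.4,0.002,-0.07,0,0,0,5],
  [-0.4,0.003,-0.11,0,0,0,8.7],
  [-0.4,0.004,-0.15,0,0,0,8.7],
  [-0.4,0.0042,-0.19,0,0,0,8.7],
  [-0.4,0.0042,-0.2204,0,0,0,8.7],
  [-0.4,0.0042,-0.2204,-0.01,0,0,8.7],
  [-0.4,0.0042,-0.2204,-0.023,0,0,8.7],
  [-0.4,0.0042,-0.2204,-0.023,0,0,8.7],
  [-0.4,0.0042,-0.2204,-0.023,0,0,8.7],
  [-0.4,0.0042,-0.2204,-0.023,0,0,8.7],
])

```text
t: 31.08
eef_pos: [548.3, -41.0, 36.4]
ee_rot: [-0.001, 0.702, 0.712, -0.0]
contact_force: [-0.1, -0.3, 1.1]
finger_gap: 0.698
```

```bash
python3 - <<'E'
from h import *
st();im=grab("scene","scene20");cv2.imwrite("pics/scene20c.png",cv2.resize(im[140:260,180:340],None,fx=5,fy=5,interpolation=cv2.INTER_CUBIC))
E
```

```text
pos [548.27 -41.    36.37] yaw 0.82 F [-0.1 -0.3  1.1] T [-0.03  0.03 -0.  ] gap 0.698 t 31.0833
```

View pics/scene20c.png

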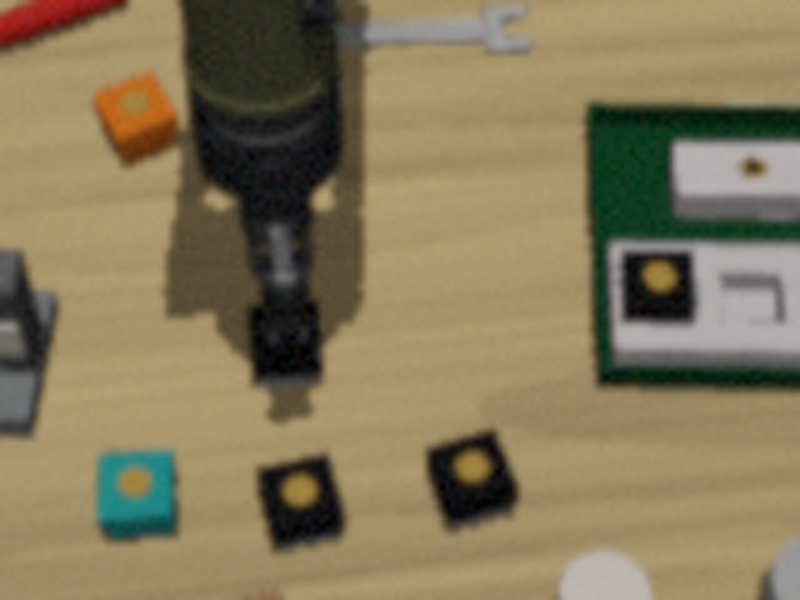

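Emit:
send_rows([
  [-0.4,0,0,-0.02,0,0,0],
  [-0.4,0,0,-0.04,0,0,0],
  [-0.4,0,0,-0.055,0,0,0],
  [-0.4,0,0,-0.059,0,0,0],
  [-0.4,0,0,-0.059,0,0,0],
  [0,0,0,-0.059,0,0,0],
  [0.5,0,0,-0.059,0,0,0],
  [0.7,0,0,-0.059,0,0,0],
  [0.7,0,0,-0.059,0,0,0],
  [0.7,0,0,-0.059,0,0,0],
  [0.7,0,0,-0.059,0,0,0],
  [0.7,0,0,-0.059,0,0,0],
])

```text
t: 32.13
eef_pos: [550.0, -41.8, -20.7]
ee_rot: [0.001, 0.702, 0.712, 0.001]
contact_force: [-0.4, 0.1, 5.9]
finger_gap: 0.475
```

```bash
python3 - <<'E'
from h import *
st()
E
```

```text
pos [550.02 -41.75 -20.74] yaw 0.77 F [-0.4  0.1  5.9] T [0.18 0.11 0.04] gap 0.475 t 32.1333
```

Emit:
send_rows([
  [0.7,0,0,0.02,0,0,0],
  [0.7,0,0,0.045,0,0,0],
  [0.7,0,0.01,0.065,0,0,0],
  [0.7,0.001,0.045,0.065,0,0,-2],
  [0.7,0.001,0.08,0.065,0,0,-4],
  [0.7,0.002,0.12,0.065,0,0,-6],
  [0.7,0.002,0.16,0.065,0,0,-8.7],
  [0.7,0.003,0.2,0.065,0,0,-8.7],
  [0.7,0.0032,0.235,0.065,0,0,-8.7],
  [0.7,0.0032,0.265,0.065,0,0,-8.7],
  [0.7,0.0032,0.2757,0.065,0,0,-8.7],
  [0.7,0.0032,0.2757,0.065,0,0,-8.7],
])

```text
t: 33.13
eef_pos: [551.8, 236.8, 42.9]
ee_rot: [-0.0, 0.753, 0.658, 0.0]
contact_force: [-0.8, 0.6, -1.7]
finger_gap: 0.478
```

Emit:
send_rows([
  [0.7,0,0,-0.01,0,0,0],
  [0.7,0,0,-0.02,0,0,0],
  [0.7,0,0,-0.03,0,0,0],
  [0.7,0,0,-0.03,0,0,0],
  [0.7,0,0,-0.03,0,0,0],
  [0.7,0,0,-0.03,0,0,0],
])

```text
t: 33.63
eef_pos: [552.0, 233.0, 12.6]
ee_rot: [-0.0, 0.755, 0.656, -0.0]
contact_force: [0.1, -0.6, -1.5]
finger_gap: 0.474
```

```bash
python3 - <<'E'
from h import *
st();im=grab("scene","scene21");cv2.imwrite("pics/scene21c.png",cv2.resize(im[150:230,285:395],None,fx=7,fy=7,interpolation=cv2.INTER_CUBIC))
E
```

```text
pos [551.99 232.99  12.58] yaw -8.01 F [ 0.1 -0.6 -1.5] T [ 0.04 -0.05 -0.04] gap 0.474 t 33.6333
```

View pics/scene21c.png

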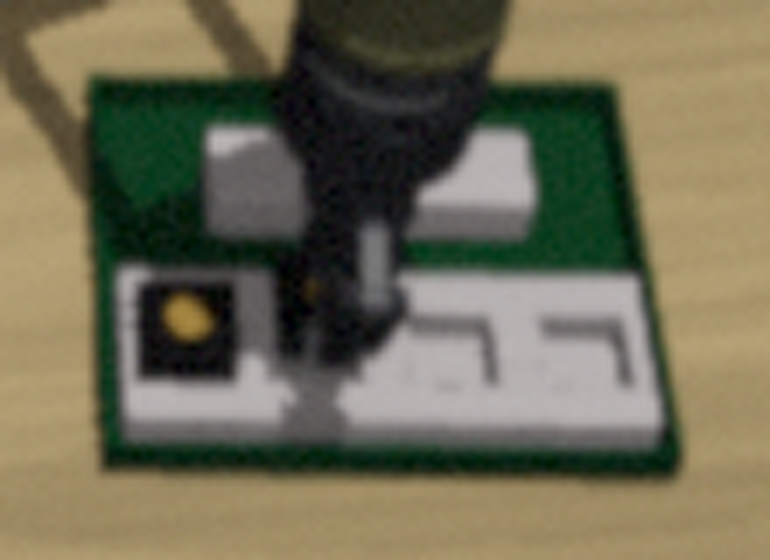

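Emit:
send_rows([
  [0.7,0,0,0,0,0,0],
  [0.7,0,0,-0.002,0,0,0],
  [0.7,0,0,-0.004,0,0,0],
  [0.7,0,0,-0.006,0,0,0],
  [0.7,0,0,-0.008,0,0,0],
  [0.7,0,0,-0.009,0,0,0],
  [0.7,0,0,-0.009,0,0,0],
  [0.7,0,0,-0.009,0,0,0],
])

```text
t: 34.35
eef_pos: [551.8, 234.0, 3.8]
ee_rot: [-0.0, 0.754, 0.657, -0.0]
contact_force: [1.1, -0.6, -2.4]
finger_gap: 0.473
```

```bash
python3 - <<'E'
from h import *
st()
E
```

```text
pos [551.78 233.95   3.81] yaw -7.93 F [ 1.1 -0.6 -2.4] T [-0.02  0.07  0.02] gap 0.473 t 34.35
```

In the hole, with almost no side force. Continue home.

Emit:
send_rows([
  [0.7,0,0,-0.003,0,0,0],
  [0.7,0,0,-0.006,0,0,0],
  [0.7,0,0,-0.009,0,0,0],
  [0.7,0,0,-0.011,0,0,0],
  [0.7,0,0,-0.013,0,0,0],
  [0.7,0,0,-0.014,0,0,0],
  [0.7,0,0,-0.014,0,0,0],
  [0.7,0,0,-0.014,0,0,0],
])

```text
t: 35.02
eef_pos: [551.8, 233.9, -8.7]
ee_rot: [0.0, 0.754, 0.657, 0.0]
contact_force: [-3.6, -0.4, 8.2]
finger_gap: 0.473
```

```bash
python3 - <<'E'
from h import *
st()
E
```

```text
pos [551.82 233.92  -8.74] yaw -7.92 F [-3.6 -0.4  8.2] T [-0.16  0.6   0.02] gap 0.473 t 35.0167
```

Emit:
send_rows([
  [0.2,0,0,0.001,0,0,0],
  [-0.3,0,0,0.001,0,0,0],
  [-0.3,0,0,0.001,0,0,0],
  [-0.3,0,0,0.002,0,0,0],
  [-0.3,0,0,0.002,0,0,0],
  [-0.3,0,0,0.02,0,0,0],
  [-0.3,0,0,0.05,0,0,0],
  [-0.3,0,0,0.07,0,0,0],
  [-0.3,0,0,0.07,0,0,0],
])

```text
t: 35.77
eef_pos: [555.8, 235.3, 64.4]
ee_rot: [0.002, 0.754, 0.657, 0.004]
contact_force: [1.2, 0.1, 0.3]
finger_gap: 0.649
```

```bash
python3 - <<'E'
from h import *
st();im=grab("scene","scene22");cv2.imwrite("pics/scene22c.png",cv2.resize(im[140:260,180:400],None,fx=3.6,fy=3.6,interpolation=cv2.INTER_CUBIC))
im=grab("top","top22")
for c,y in[((649.4,54.1),11.7),((652.9,-41.4),8)]:
    d,e,yw,r=punch(im,"top",c,y);print(d,e,yw)
E
```

```text
pos [555.8  235.26  64.42] yaw -7.93 F [1.2 0.1 0.3] T [ 0.01 -0.04 -0.03] gap 0.649 t 35.7667
[649.43  54.04] [649.16  54.12] 11.8
[653.06 -41.5 ] [652.19 -40.5 ] 8.1
```

View pics/scene22c.png

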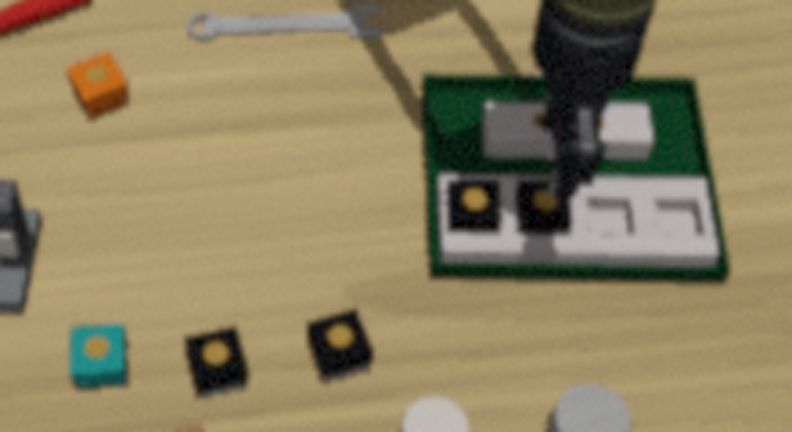

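Emit:
send_rows([
  [-0.4,0.015,-0.03,0,0,0,4],
  [-0.4,0.03,-0.06,0,0,0,8],
  [-0.4,0.048,-0.09,0,0,0,12],
  [-0.4,0.065,-0.12,0,0,0,16],
  [-0.4,0.082,-0.15,0,0,0,19.6],
  [-0.4,0.099,-0.18,0,0,0,19.6],
  [-0.4,0.099,-0.18,-0.01,0,0,19.6],
  [-0.4,0.099,-0.18,-0.023,0,0,19.6],
  [-0.4,0.099,-0.18,-0.023,0,0,19.6],
  [-0.4,0.099,-0.18,-0.023,0,0,19.6],
  [-0.4,0.099,-0.18,-0.023,0,0,19.6],
])

```text
t: 36.78
eef_pos: [650.1, 54.5, 36.2]
ee_rot: [-0.001, 0.631, 0.776, -0.001]
contact_force: [-0.5, -0.1, -0.1]
finger_gap: 0.701
```

```bash
python3 - <<'E'
from h import *
st();im=grab("scene","scene23");cv2.imwrite("pics/scene23c.png",cv2.resize(im[140:260,180:340],None,fx=5,fy=5,interpolation=cv2.INTER_CUBIC))
E
```

```text
pos [650.11  54.49  36.17] yaw 11.7 F [-0.5 -0.1 -0.1] T [-0.04  0.02  0.03] gap 0.701 t 36.7833
```

View pics/scene23c.png

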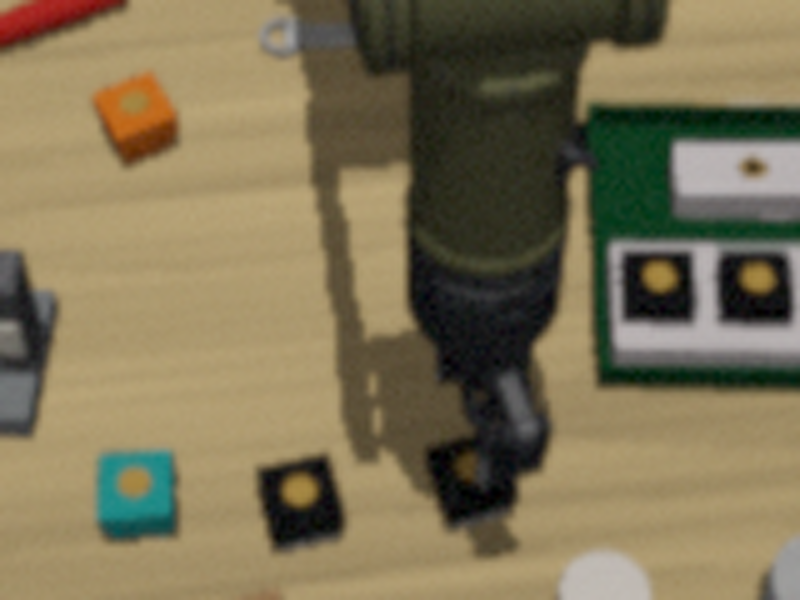

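Emit:
send_rows([
  [-0.4,0,0,-0.02,0,0,0],
  [-0.4,0,0,-0.04,0,0,0],
  [-0.4,0,0,-0.055,0,0,0],
  [-0.4,0,0,-0.059,0,0,0],
  [-0.4,0,0,-0.059,0,0,0],
  [0,0,0,-0.059,0,0,0],
  [0.5,0,0,-0.059,0,0,0],
  [0.7,0,0,-0.059,0,0,0],
  [0.7,0,0,-0.059,0,0,0],
  [0.7,0,0,-0.059,0,0,0],
  [0.7,0,0,-0.059,0,0,0],
  [0.7,0,0,-0.059,0,0,0],
])

```text
t: 37.83
eef_pos: [652.3, 54.2, -20.5]
ee_rot: [0.001, 0.632, 0.775, 0.001]
contact_force: [-0.3, 0.8, 5.8]
finger_gap: 0.475
```

```bash
python3 - <<'E'
from h import *
st()
E
```

```text
pos [652.3   54.18 -20.46] yaw 11.67 F [-0.3  0.8  5.8] T [0.16 0.17 0.07] gap 0.475 t 37.8333
```

Emit:
send_rows([
  [0.7,0,0,0.02,0,0,0],
  [0.7,0,0,0.045,0,0,0],
  [0.7,-0.004,0.01,0.065,0,0,0],
  [0.7,-0.015,0.04,0.065,0,0,-4],
  [0.7,-0.028,0.072,0.065,0,0,-8],
  [0.7,-0.04,0.104,0.065,0,0,-12],
  [0.7,-0.053,0.136,0.065,0,0,-16],
  [0.7,-0.066,0.168,0.065,0,0,-19.6],
  [0.7,-0.078,0.2,0.065,0,0,-19.6],
  [0.7,-0.088,0.225,0.065,0,0,-19.6],
  [0.7,-0.0915,0.2353,0.065,0,0,-19.6],
  [0.7,-0.0915,0.2353,0.065,0,0,-19.6],
])

```text
t: 38.83
eef_pos: [558.0, 291.7, 42.7]
ee_rot: [-0.0, 0.753, 0.658, -0.0]
contact_force: [0.1, -1.0, -2.9]
finger_gap: 0.477
```

Emit:
send_rows([
  [0.7,0,0,-0.01,0,0,0],
  [0.7,0,0,-0.02,0,0,0],
  [0.7,0,0,-0.03,0,0,0],
  [0.7,0,0,-0.03,0,0,0],
  [0.7,0,0,-0.03,0,0,0],
  [0.7,0,0,-0.03,0,0,0],
  [0.7,0,0,-0.03,0,0,0],
])

```text
t: 39.42
eef_pos: [560.1, 288.9, 13.2]
ee_rot: [0.0, 0.755, 0.656, 0.0]
contact_force: [-0.1, -0.2, -2.4]
finger_gap: 0.48
```

```bash
python3 - <<'E'
from h import *
st();im=grab("scene","scene24");cv2.imwrite("pics/scene24c.png",cv2.resize(im[150:230,285:395],None,fx=7,fy=7,interpolation=cv2.INTER_CUBIC))
E
```

```text
pos [560.11 288.86  13.16] yaw -7.98 F [-0.1 -0.2 -2.4] T [ 0.01 -0.   -0.02] gap 0.48 t 39.4167
```

View pics/scene24c.png

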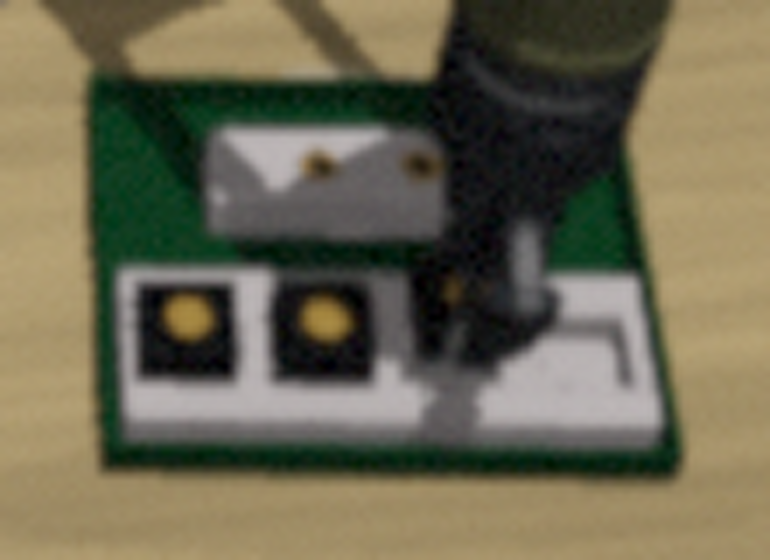

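Emit:
send_rows([
  [0.7,0,0,0,0,0,0],
  [0.7,0,0,-0.002,0,0,0],
  [0.7,0,0,-0.004,0,0,0],
  [0.7,0,0,-0.006,0,0,0],
  [0.7,0,0,-0.008,0,0,0],
  [0.7,0,0,-0.009,0,0,0],
  [0.7,0,0,-0.009,0,0,0],
  [0.7,0,0,-0.009,0,0,0],
])

```text
t: 40.13
eef_pos: [559.4, 289.3, 3.8]
ee_rot: [-0.0, 0.754, 0.657, -0.0]
contact_force: [0.2, 1.2, -1.9]
finger_gap: 0.477
```

```bash
python3 - <<'E'
from h import *
st()
E
```

```text
pos [559.39 289.28   3.83] yaw -7.92 F [ 0.2  1.2 -1.9] T [-0.02  0.15  0.02] gap 0.477 t 40.1333
```

Emit:
send_rows([
  [0.7,0,0,-0.003,0,0,0],
  [0.7,0,0,-0.006,0,0,0],
  [0.7,0,0,-0.009,0,0,0],
  [0.7,0,0,-0.011,0,0,0],
  [0.7,0,0,-0.013,0,0,0],
  [0.7,0,0,-0.014,0,0,0],
  [0.7,0,0,-0.014,0,0,0],
  [0.7,0,0,-0.014,0,0,0],
])

```text
t: 40.8
eef_pos: [559.4, 289.2, -8.5]
ee_rot: [0.0, 0.754, 0.657, 0.0]
contact_force: [-3.2, -1.1, 8.4]
finger_gap: 0.476
```

```bash
python3 - <<'E'
from h import *
st()
E
```

```text
pos [559.41 289.21  -8.46] yaw -7.92 F [-3.2 -1.1  8.4] T [-0.24  0.57 -0.01] gap 0.476 t 40.8
```

Emit:
send_rows([
  [0.2,0,0,0.001,0,0,0],
  [-0.3,0,0,0.001,0,0,0],
  [-0.3,0,0,0.001,0,0,0],
  [-0.3,0,0,0.002,0,0,0],
  [-0.3,0,0,0.002,0,0,0],
  [-0.3,0,0,0.02,0,0,0],
  [-0.3,0,0,0.05,0,0,0],
  [-0.3,0,0,0.07,0,0,0],
  [-0.3,0,0,0.07,0,0,0],
])

```text
t: 41.55
eef_pos: [563.2, 290.9, 64.6]
ee_rot: [0.001, 0.754, 0.657, 0.004]
contact_force: [0.8, -0.0, 0.7]
finger_gap: 0.651
```

```bash
python3 - <<'E'
from h import *
st();im=grab("scene","scene25");cv2.imwrite("pics/scene25c.png",cv2.resize(im[140:260,180:400],None,fx=3.6,fy=3.6,interpolation=cv2.INTER_CUBIC))
im=grab("top","top25")
d,e,yw,r=punch(im,"top",(652.9,-41.4),8);print(d,e,yw)
E
```

```text
pos [563.22 290.9   64.65] yaw -7.93 F [ 0.8 -0.   0.7] T [0.02 0.01 0.01] gap 0.651 t 41.55
[653.06 -41.52] [652.27 -40.47] 8.0
```

View pics/scene25c.png

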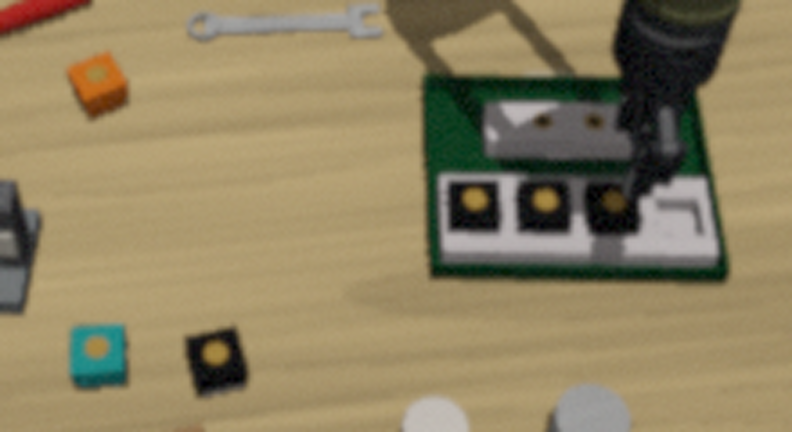

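Emit:
send_rows([
  [-0.4,0.01,-0.035,0,0,0,2],
  [-0.4,0.02,-0.07,0,0,0,4],
  [-0.4,0.031,-0.107,0,0,0,6],
  [-0.4,0.042,-0.145,0,0,0,8],
  [-0.4,0.053,-0.182,0,0,0,10],
  [-0.4,0.064,-0.22,0,0,0,12],
  [-0.4,0.074,-0.257,0,0,0,14],
  [-0.4,0.084,-0.29,0,0,0,15.9],
  [-0.4,0.092,-0.32,0,0,0,15.9],
  [-0.4,0.0951,-0.3308,0,0,0,15.9],
  [-0.4,0.0951,-0.3308,-0.01,0,0,15.9],
  [-0.4,0.0951,-0.3308,-0.023,0,0,15.9],
])

```text
t: 42.65
eef_pos: [654.6, -41.6, 36.1]
ee_rot: [-0.0, 0.657, 0.754, 0.0]
contact_force: [-0.3, -0.3, -0.0]
finger_gap: 0.7
```

Emit:
send_rows([
  [-0.4,0,0,0,0,0,0],
  [-0.4,0,0,0,0,0,0],
  [-0.4,0,0,0,0,0,0],
  [-0.4,0,0,0,0,0,0],
])

```text
t: 42.98
eef_pos: [654.7, -40.3, 37.2]
ee_rot: [0.0, 0.656, 0.755, 0.0]
contact_force: [0.2, 0.0, 0.6]
finger_gap: 0.701
```

```bash
python3 - <<'E'
from h import *
st();im=grab("scene","scene26");cv2.imwrite("pics/scene26c.png",cv2.resize(im[140:260,180:340],None,fx=5,fy=5,interpolation=cv2.INTER_CUBIC))
E
```

```text
pos [654.66 -40.29  37.24] yaw 8.06 F [0.2 0.  0.6] T [-0.   -0.02  0.02] gap 0.701 t 42.9833
```

View pics/scene26c.png

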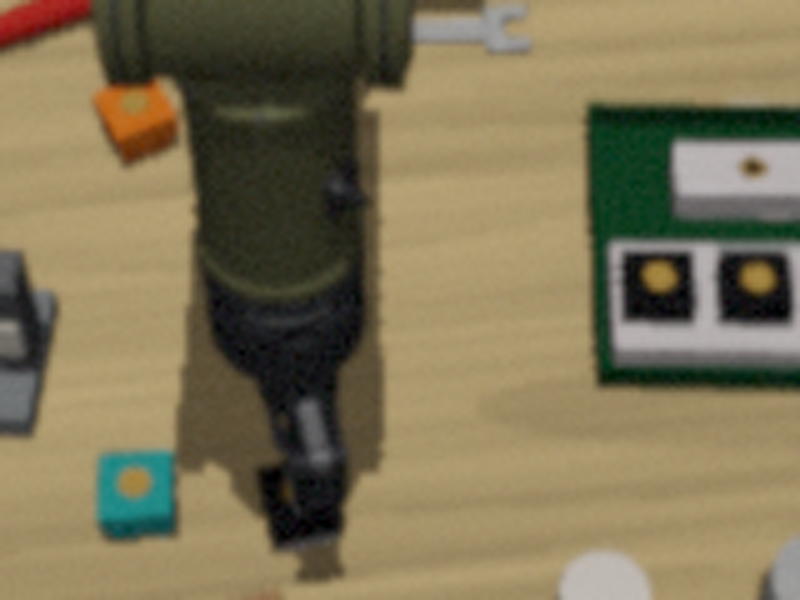

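Emit:
send_rows([
  [-0.4,0,0,-0.02,0,0,0],
  [-0.4,0,0,-0.04,0,0,0],
  [-0.4,0,0,-0.055,0,0,0],
  [-0.4,0,0,-0.059,0,0,0],
  [-0.4,0,0,-0.059,0,0,0],
  [0,0,0,-0.059,0,0,0],
  [0.5,0,0,-0.059,0,0,0],
  [0.7,0,0,-0.059,0,0,0],
  [0.7,0,0,-0.059,0,0,0],
  [0.7,0,0,-0.059,0,0,0],
  [0.7,0,0,-0.059,0,0,0],
  [0.7,0,0,-0.059,0,0,0],
])

```text
t: 44.03
eef_pos: [655.9, -41.6, -20.5]
ee_rot: [0.001, 0.656, 0.755, 0.001]
contact_force: [0.1, 0.6, 5.8]
finger_gap: 0.476
```

```bash
python3 - <<'E'
from h import *
st()
E
```

```text
pos [655.9  -41.61 -20.53] yaw 7.97 F [0.1 0.6 5.8] T [ 0.1   0.06 -0.02] gap 0.476 t 44.0333
```

Emit:
send_rows([
  [0.7,0,0,0.02,0,0,0],
  [0.7,0,0,0.045,0,0,0],
  [0.7,-0.002,0.01,0.065,0,0,0],
  [0.7,-0.009,0.04,0.065,0,0,-2],
  [0.7,-0.017,0.075,0.065,0,0,-4],
  [0.7,-0.025,0.11,0.065,0,0,-6],
  [0.7,-0.033,0.145,0.065,0,0,-8],
  [0.7,-0.041,0.18,0.065,0,0,-10],
  [0.7,-0.049,0.215,0.065,0,0,-12],
  [0.7,-0.057,0.25,0.065,0,0,-14],
  [0.7,-0.065,0.285,0.065,0,0,-15.9],
  [0.7,-0.073,0.32,0.065,0,0,-15.9],
])

```text
t: 45.03
eef_pos: [580.5, 279.8, 42.6]
ee_rot: [-0.0, 0.755, 0.656, -0.0]
contact_force: [-0.5, -0.5, -1.5]
finger_gap: 0.475
```

Emit:
send_rows([
  [0.7,-0.007,0.03,0,0,0,0],
  [0.7,-0.012,0.055,0,0,0,0],
  [0.7,-0.0146,0.0662,0,0,0,0],
  [0.7,-0.0146,0.0662,0,0,0,0],
  [0.7,-0.0146,0.0662,0,0,0,0],
  [0.7,-0.0146,0.0662,-0.01,0,0,0],
  [0.7,-0.0146,0.0662,-0.02,0,0,0],
  [0.7,-0.0146,0.0662,-0.03,0,0,0],
  [0.7,-0.0146,0.0662,-0.03,0,0,0],
  [0.7,-0.0146,0.0662,-0.03,0,0,0],
  [0.7,-0.0146,0.0662,-0.03,0,0,0],
])

```text
t: 45.95
eef_pos: [567.1, 344.0, 12.5]
ee_rot: [-0.0, 0.755, 0.656, -0.0]
contact_force: [-0.3, -0.0, -2.6]
finger_gap: 0.475
```

```bash
python3 - <<'E'
from h import *
st();im=grab("scene","scene27");cv2.imwrite("pics/scene27c.png",cv2.resize(im[150:230,285:395],None,fx=7,fy=7,interpolation=cv2.INTER_CUBIC))
E
```

```text
pos [567.1  343.99  12.53] yaw -7.98 F [-0.3 -0.  -2.6] T [ 0.05 -0.03 -0.06] gap 0.475 t 45.95
```

View pics/scene27c.png

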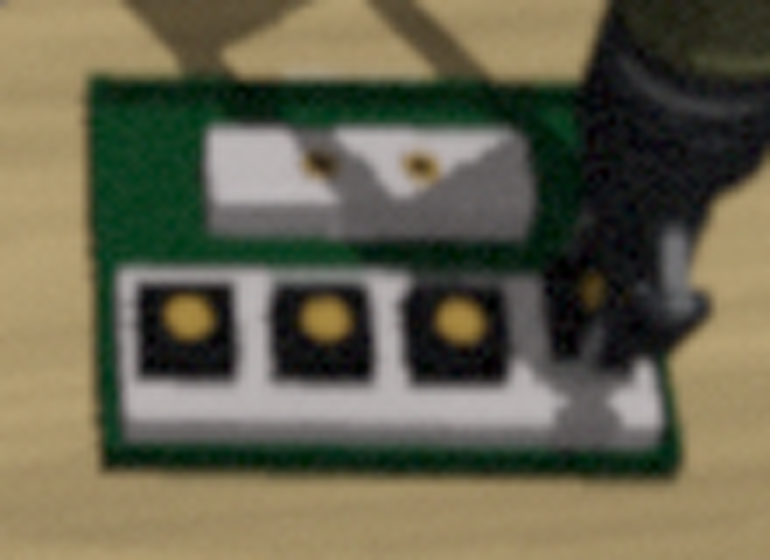

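Emit:
send_rows([
  [0.7,0,0,0,0,0,0],
  [0.7,0,0,-0.002,0,0,0],
  [0.7,0,0,-0.004,0,0,0],
  [0.7,0,0,-0.006,0,0,0],
  [0.7,0,0,-0.008,0,0,0],
  [0.7,0,0,-0.009,0,0,0],
  [0.7,0,0,-0.009,0,0,0],
  [0.7,0,0,-0.009,0,0,0],
])

```text
t: 46.67
eef_pos: [566.9, 344.7, 3.8]
ee_rot: [-0.0, 0.754, 0.657, -0.0]
contact_force: [0.8, -0.3, -2.3]
finger_gap: 0.473
```

```bash
python3 - <<'E'
from h import *
st()
E
```

```text
pos [566.9  344.66   3.85] yaw -7.92 F [ 0.8 -0.3 -2.3] T [-0.04 -0.    0.  ] gap 0.473 t 46.6667
```

Emit:
send_rows([
  [0.7,0,0,-0.003,0,0,0],
  [0.7,0,0,-0.006,0,0,0],
  [0.7,0,0,-0.009,0,0,0],
  [0.7,0,0,-0.011,0,0,0],
  [0.7,0,0,-0.013,0,0,0],
  [0.7,0,0,-0.014,0,0,0],
  [0.7,0,0,-0.014,0,0,0],
  [0.7,0,0,-0.014,0,0,0],
])

```text
t: 47.33
eef_pos: [566.9, 344.6, -8.5]
ee_rot: [0.0, 0.754, 0.657, 0.0]
contact_force: [-3.1, -1.4, 6.3]
finger_gap: 0.476
```

```bash
python3 - <<'E'
from h import *
st()
E
```

```text
pos [566.9  344.6   -8.52] yaw -7.92 F [-3.1 -1.4  6.3] T [-0.27  0.48 -0.01] gap 0.476 t 47.3333
```

Emit:
send_rows([
  [0.2,0,0,0.001,0,0,0],
  [-0.3,0,0,0.001,0,0,0],
  [-0.3,0,0,0.001,0,0,0],
  [-0.3,0,0,0.002,0,0,0],
  [-0.3,0,0,0.002,0,0,0],
  [-0.3,0,0,0.02,0,0,0],
  [-0.3,0,0,0.05,0,0,0],
  [-0.3,0,0,0.09,0,0,0],
  [-0.3,0,0,0.13,0,0,0],
  [-0.3,0,0,0.16,0,0,0],
  [-0.3,0,0,0.18,0,0,0],
])

```text
t: 48.25
eef_pos: [568.9, 345.6, 174.5]
ee_rot: [0.001, 0.754, 0.657, 0.003]
contact_force: [1.0, 0.5, -0.4]
finger_gap: 0.652
```

Emit:
send_rows([
  [-0.3,-0.03,0.02,0,0,0,2],
  [-0.3,-0.06,0.04,0,0,0,5],
  [-0.3,-0.09,0.06,0,0,0,8],
  [-0.3,-0.12,0.08,0,0,0,12],
  [-0.3,-0.15,0.1,0,0,0,16],
  [-0.3,-0.18,0.12,0,0,0,20],
  [-0.3,-0.21,0.14,0,0,0,25],
  [-0.3,-0.24,0.16,0,0,0,30],
  [-0.3,-0.26,0.17,0,0,0,30],
  [-0.3,-0.26,0.17,0,0,0,30],
  [-0.3,-0.26,0.17,0,0,0,30],
])

```text
t: 49.17
eef_pos: [305.9, 515.3, 170.0]
ee_rot: [0.0, 0.558, 0.83, 0.0]
contact_force: [0.0, -0.4, -0.0]
finger_gap: 0.651
```

```bash
python3 - <<'E'
from h import *
st();im=grab("scene","scene28");im2=grab("top","top28")
cv2.imwrite("pics/scene28c.png",cv2.resize(im[140:240,270:400],None,fx=6,fy=6,interpolation=cv2.INTER_CUBIC))
E
```

```text
pos [305.88 515.27 170.  ] yaw 22.23 F [ 0.  -0.4 -0. ] T [-0.04 -0.04 -0.05] gap 0.651 t 49.1667
```

View pics/scene28.png

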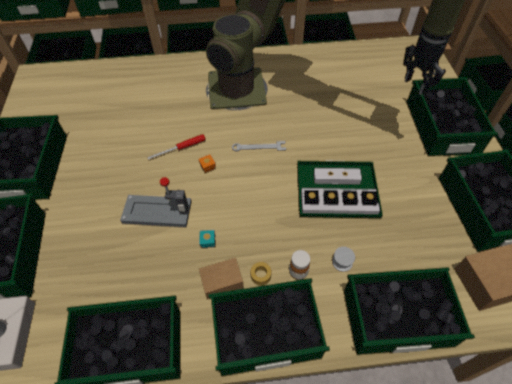

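View pics/top28.png

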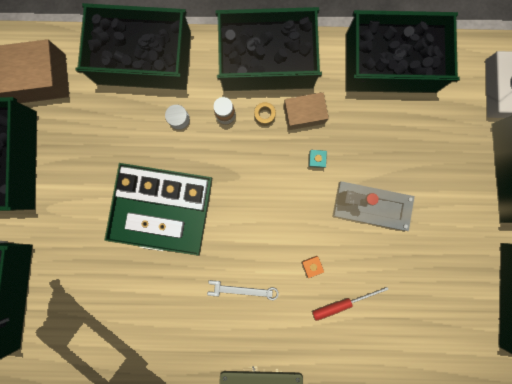

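View pics/scene28c.png

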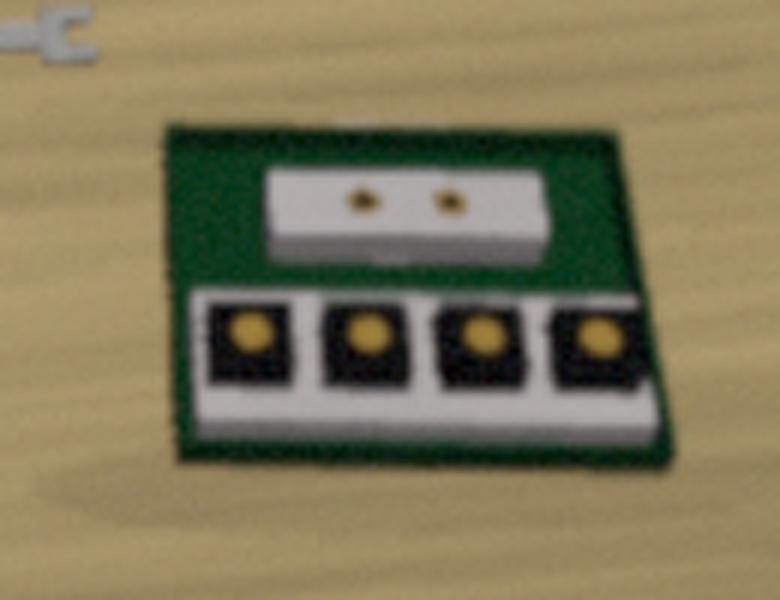

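The bar lies flat in the bay, all four punches are home, and the turquoise and orange look-alikes and the other objects are at the same pixels as at the start. The arm is clear of everything.

```bash
python3 - <<'E'
from h import *
a=cv2.imread("pics/top0.png").astype(int);b=cv2.imread("pics/top28.png").astype(int)
d=(abs(a-b).max(2)>60).astype(np.uint8);k,l,s,c=cv2.connectedComponentsWithStats(d)
print([(c[i].round(),s[i,4]) for i in range(1,k) if s[i,4]>15]);st()
print(manip.close_job())
E
```

```text
[(array([244., 154.]), np.int32(306)), (array([282., 154.]), np.int32(313)), (array([127., 183.]), np.int32(340)), (array([149., 186.]), np.int32(333)), (array([171., 189.]), np.int32(328)), (array([193., 193.]), np.int32(340)), (array([246., 193.]), np.int32(291)), (array([281., 195.]), np.int32(292)), (array([153., 225.]), np.int32(939)), (array([261., 238.]), np.int32(768)), (array([ 77., 343.]), np.int32(4727)), (array([100., 371.]), np.int32(145)), (array([ 92., 379.]), np.int32(59))]
pos [307.65 514.42 169.98] yaw 22.07 F [-0.4  0.1  0.4] T [ 0.01 -0.09  0.02] gap 0.648 t 49.2667
the job is handed in; nothing more can be done
None
```

The kit is made up and handed in at t = 49 s, well inside the 208 s limit.

- **Die bar:** I seated it in the nest and pressed the gauge until the foot stopped on the bar, at a knob height of about 120 mm. I held it there for about 1.3 s at 13–14 N. The gauge sprang back up by itself, then I took the bar out and laid it flat in the tray's bay.
- **Punches:** all four black punches are in sockets, one each. Each stopped at a reported height of -8.5 to -8.7 mm, which matches the head resting on the block.

**Last checks:** the final pictures show the bar flat in the bay and four heads level on the block. Comparing the first and last top pictures, only the bar, the punches and the arm's shadow changed. The orange and turquoise look-alikes and the other items did not move, and no part was knocked aside during the run.

**What disagreed:** the reported tool height was about 39 mm lower than where the fingertips really were. My first grasp closed on air above the bar because of this. I found the offset by touching the shut fingers to the bar top, at up to about 29 N and without moving it, and allowed for it afterwards. The gauge stop and the punch stops later agreed with that figure. There was also a camera-to-robot difference of about 0.5 to 2 mm in x, which stayed within the fits.

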